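# Seal a bioreactor's dip tube: gland nut finger-tight, then one flat with the spanner

### The job

On the bench bioreactor's lid the dip tube's gland nut has only been started on its thread. Run it down with the fingers until it is just finger-tight and let go, then tighten it one flat more (a sixth of a turn) with the larger open-ended spanner, and lay the spanner back flat on the rubber mat. The ferrule inside is soft, so do not overtighten it or lean on the glass vessel or its lid, leave the plugged port beside it and the small spanner alone, and do not shift the things standing around.

Things in the scene. Friction and masses are not known exactly. Their poses are not given: they have to be found in the camera images.
- bioreactor: Fixed glass bench vessel with a flat round steel lid, 180 mm across, its top face 190 mm above the bench; glass 128 mm across. Origin at the centre of its underside, z up. On the lid: a stirrer hub in the middle (34 mm across, 28 mm tall), two low ports on its +x half (to 34 mm tall), 6 mm screw heads near the rim, and the two gland ports at (-50, +36) and (-50, -36) mm; which one has the dip tube varies.
- tube_end (a point): Upper end, on the axis, of the upright steel dip tube, 12 mm across (14 over its hose barbs), that goes through the gland nut and its port; 54 mm above the lid, about 20 mm above the nut. The tube tells this port from the plugged one. The soft ferrule that the nut squeezes sits on it, hidden; squeezing draws the tube in by 2 mm a turn of the nut (0.33 mm for one flat), too little to be read here.
- gland_nut: The loose gland nut: plain steel hexagon, 32 mm across flats (37 across corners), 18 mm high, on a 26 mm boss 22 mm tall (31 mm across in its lowest 4 mm). Origin on its axis at mid-height, 24 to 26 mm above the lid; z up; its x axis comes out of the middle of a flat, so flats face 0, 60, 120.. degrees from x. Right-hand thread: clockwise seen from above tightens.
- gland_top (a point): Middle of the gland nut's top face. The nut turns easily (0.04 N m) until it meets the ferrule, 70 to 175 degrees from its start: an angle that differs every time and cannot be seen. There its moment jumps to about 0.15 N m, and 20 degrees further on to 0.45 N m, where it stays. Finger-tight is reached when the moment has clearly risen, at most 30 degrees into the ferrule. The nut stays where it is left.
- plug_port: The other, finished port, same boss with a white plastic plug and no tube. Fixed. Origin on its axis at the lid's top face.
- plug_nut (a joint): Angle (rad) of the plugged port's nut, 0 at the start. Same hexagon as the gland nut, already tight. Leave it alone.
- mat: Fixed black rubber mat, 340 (x) by 280 (y) by 3 mm, on the bench. Origin at the centre of its underside. Both spanners lie on it.
- spanner: The larger of two straight steel open-ended spanners: 265 mm long, about 220 g, flat, jaw towards its own +x. Origin at its balance point, mid-width, on its underside; z up. Shank 18 mm wide, 8 mm thick (1 to 9 mm above the underside), from x = -144 (25 mm round tail) to +60 mm; grip it at the origin. Head 10 mm thick, about 60 mm wide.
- spanner_jaw (a point): Centre of the larger spanner's jaw: 90 mm from its origin along +x, 5 mm above its underside. The jaw is a parallel slot along x, 34 mm wide, open in front; throat 20.5 mm behind this point, flared tips 17 mm ahead. Seated, this point lies on the nut's axis, with the spanner's x along a corner of the hexagon (30 degrees off a flat's middle).
- small_spanner: The smaller spanner, same shape, 195 mm long, jaw 23 mm wide: too small for the nut. Its place on the mat and the larger one's are swapped at random. Leave it alone.
- tub: Loose yellow plastic tub, 68 mm across, 48 mm tall, bystander.
- beaker: Loose glass beaker, 72 mm across, 95 mm tall, bystander.
- tip_box: Loose box of pipette tips, 125 by 85 by 64 mm, bystander.
- sample_jar: Loose amber jar, 56 mm across, 65 mm tall, bystander.
- reagent_jar: Loose white jar, 60 mm across, 75 mm tall, bystander.

How it is judged:
On the way, in this order (a step that is already met when the one before it is completed fails the run):
1. the gland nut is run down finger-tight (2 to 34 degrees into the ferrule) with the fingers, let go, and the spanner is not on it (distance of tube_end from where it was at the start of the episode between 1.1e-05 and 0.000189 m and contact force between each of the fingers, spanner and gland_nut below 0.3 N), for 0.2 s.
2. the spanner, on the nut, has turned it to 46 to 98 degrees into the ferrule (distance of tube_end from where it was at the start of the episode between 0.000256 and 0.000544 m and contact force between spanner and gland_nut above 0.3 N), for 0.05 s.
At the end, for the whole second after the job is handed in: The gland nut stands 46 to 98 degrees beyond its first touch of the ferrule (the tube drawn in by 0.26 to 0.54 mm), and the larger spanner lies still and flat on the mat (its balance point over the mat, underside within 5 mm of it, tilt under 0.08 rad), not on the small one (distance of tube_end from where it was at the start of the episode between 0.000256 and 0.000544 m and x of spanner in the frame of mat between -0.16 and 0.16 m and y of spanner in the frame of mat between -0.135 and 0.135 m and z of spanner in the frame of mat below 0.008 m and angle between spanner's own z axis and vertical below 0.08 rad and linear speed of spanner below 0.02 m/s and contact force between spanner and small_spanner below 0.2 N).
It fails at once if the ferrule is crushed: squeezed by more than 125 degrees of the nut (distance of tube_end from where it was at the start of the episode above 0.000694 m).
It fails at once if the fingers grip the nut while it is more than 40 degrees into the ferrule: beyond finger-tight is the spanner's work (distance of tube_end from where it was at the start of the episode above 0.000222 m and contact force between the fingers and gland_nut above 1 N).
It fails at once if the spanner works on the nut before it is finger-tight (distance of tube_end from where it was at the start of the episode below 6e-06 m and contact force between spanner and gland_nut above 2 N).
It fails at once if the vessel or its lid is pressed with more than 25 N by the hand or the spanner (contact force between any of the arm, the fingers, spanner and bioreactor above 25 N).
It fails at once if the plugged port's nut is turned by more than 0.1 rad, or the small spanner or a bystander is moved by more than 30 mm (value of joint plug_nut above 0.1 rad or value of joint plug_nut below -0.1 rad or distance of any of small_spanner, tub, beaker, tip_box, sample_jar, reagent_jar from where it was at the start of the episode above 0.03 m).
It also fails if it takes over 72 s, if anything falls off the work surface, if the arm or the gripper's body presses on something with over 40 N, if the wrist force passes 120 N, or if a joint passes its speed limit or range.

### The arm

A 6-joint arm with a two-finger parallel gripper is mounted at the origin on the work surface. World frame = base frame: x ahead of the robot, y to its left, z up, the work surface at z = 0. Lengths are in m, angles in rad, forces in N, time in s.
With the tool pointing down it reaches from about 0.375 to 0.9 m from the base axis. Payload 3.1 kg.
Tool frame: the origin (TCP) lies at the very end of the fingers, on their centre line; the grasp point (between the pads) lies 19 mm behind it; z points along the fingers, y is the direction in which the jaws open and shut (so a half turn about z gives the same grasp; the last joint's range is limited). The gripper opens to 87 mm and grips with 3 to 60 N. Pads are 19 mm wide; open, the fingers measure 117 mm over their backs; the gripper's body (75 mm by 190 mm) begins 51 mm behind the grasp point.
Start: joints at [-1.345, 0.527, 1.433, -0, 1.181, -0.178], TCP at [0.246, -0.575, 0.223] pointing down, gripper open.
Joint ranges: [-3.08, 3.08], [-0.75, 2.2], [0.22, 2.44], [-1.43, 4.57], [0, 2.65], [-2.85, 2.85]. Speed limits (rad/s): [2.79, 2.79, 3.14, 3.14, 3.14, 3.14].

### API

Orientations are given as a unit quaternion [x, y, z, w].
In Python, from rig import robot, optics gives the robot as it stands.
- The arm moves only by the shell command python3 -m inch 'ROWS' [FORCE]. ROWS is JSON, a list of rows, each an object of numbers: "ax", "ay", "az": the turn, a rotation vector about the tool's x, y, z in rad; "dx", "dy", "dz": the shift along the tool's x, y, z in mm; "gripper": the opening in per cent of the stroke, from 0 (shut) to 100 (fully open). In form: [{"ax": .., "ay": .., "az": .., "dx": .., "dy": .., "dz": .., "gripper": ..}, ...]. A call has 1 to 8 rows; each row shifts and turns the commanded pose from where the row before left it, along the tool's axes as they then stand; what a row does not reach is not made up. A row lasts 1/10 s, in which the tool goes at most 50 mm and 8.59 degrees, less where a joint would pass 70% of its speed; a pose out of reach is approached as far as the arm can. A call with a gripper value outside its range is refused whole. The fingers move at their own pace and stop on an object; FORCE is the grip in N (left out, the last holds). Time passes only in rows, so rows that do not move let the fingers close. It gives the time, the measured TCP pose, the force and the opening at its end, in the units of the state.
- robot.get_obs(): the state, without advancing time (a new reading comes with each control period).
- optics.camera(name): name is "scene" or "top"; returns a dict with "img" (400x640x3 uint8, red, green, blue), "depth" (400x640 float32, m along the optical axis (not along the pixel's ray), 0 where there is no reading), "camera_matrix" (3x3 intrinsics, pixels), "k1" (the pictures are not rectified: a ray, as slopes to the right and down, at radius r is drawn at 1 + k1 r^2 times it, then the intrinsics apply), "position" and "attitude" of the camera in the world. Camera axes: x right, y up, looking along -z (the intrinsics and any distortion apply to the point x, -y, -z); pixel columns grow to the right and rows downward; lengths in m; the calibration is good to about 2 mm. A picture is of the moment at which its call begins.
- robot.hand_in(): hands the job in, once; it reports no verdict.
The state is a dict: "time": time; "q": joint angles; "joint_velocities": joint speeds; "joint_torque": joint torques, N m; "position": TCP position; "tool_rot": TCP orientation; "ft_force": force on the tool from outside, world axes, zero at the start; "moment": the same for the moment, N m; "grip_width": finger opening in m.
Only numpy, scipy, OpenCV 4.12 (cv2) and the standard library are available. Lean on these libraries where they do the work, as an engineer would, in place of code of your own. Each camera call takes 0.05 s, during which the arm holds its last target.

## Working session

There is one attempt and no reset: what is moved stays moved. The work goes in short steps, Python scripts to look and compute and a shell command to move; the robot and the scene stay as the last step left them, time stands still between calls to the robot, and variables do not carry over. Pictures are saved under pics/ and viewed, and the job is handed in when it is done.

```bash
ls; mkdir -p pics; cat > h.py <<'E'
import numpy as np, cv2
from rig import robot, optics
from scipy.spatial.transform import Rotation as R
def obs():
    o=robot.get_obs(); return o
E
python3 - <<'E'
from h import *
for k,v in obs().items(): print(k,np.round(v,4))
for n in("scene","top"):
    c=optics.camera(n); cv2.imwrite(f"pics/{n}0.png",c["img"][:,:,::-1]); np.savez(f"{n}0.npz",**c)
    print(n,c["camera_matrix"],c["k1"],c["position"],c["attitude"])
E
```

```text
pics
time 0.0
q [-1.3455  0.5285  1.4339  0.      1.1814 -0.1785]
joint_velocities [-0.0005 -0.0009  0.0004 -0.0019 -0.0003 -0.002 ]
joint_torque [ 2.00000e-04 -4.40038e+01 -1.76593e+01  6.33000e-02  5.81000e-02
 -2.00000e-04]
position [ 0.2454 -0.574   0.2216]
tool_rot [ 0.9797  0.2005 -0.     -0.0011]
ft_force [0.1747 0.4918 0.1493]
moment [-0.048   0.0245  0.0382]
grip_width 0.0871
scene [[384.56201885   0.         322.26437128]
 [  0.         384.56201885 203.1212973 ]
 [  0.           0.           1.        ]] -0.02494256219899226 [1.05020905 0.55424147 0.76974689] [0.16313194 0.39521465 0.83548614 0.34519018]
top [[499.61171548   0.         323.83484759]
 [  0.         499.61171548 197.57492703]
 [  0.           0.           1.        ]] -0.04885920495294485 [0.42234731 0.0477596  1.37323135] [-0.03722102  0.03960406  0.71410956 -0.69792094]
```

View pics/scene0.png

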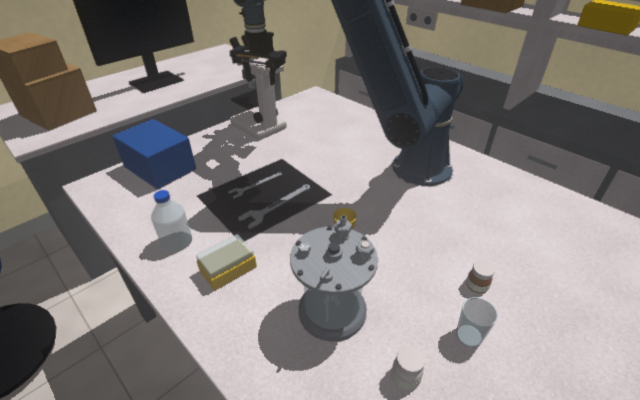

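View pics/top0.png

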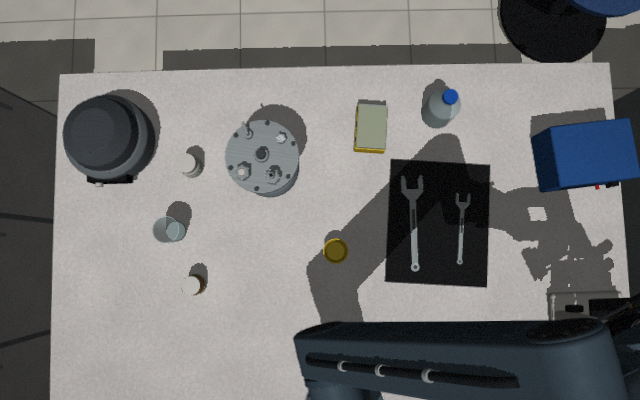

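```bash
cat >> h.py <<'E'
def ray(c,u,v):
    K=np.array(c["camera_matrix"]);k1=float(c["k1"])
    d=np.array([(u-K[0,2])/K[0,0],(v-K[1,2])/K[1,1]]);s=d.copy()
    for _ in range(20): s=d/(1+k1*(s@s))
    return R.from_quat(c["attitude"]).apply([s[0],-s[1],-1.0])
def onz(c,u,v,z):
    r=ray(c,u,v);p=np.array(c["position"]);return p+r*(z-p[2])/r[2]
def proj(c,P):
    K=np.array(c["camera_matrix"]);k1=float(c["k1"])
    q=R.from_quat(c["attitude"]).inv().apply(np.array(P)-c["position"])
    s=np.array([q[0],-q[1]])/-q[2]; s=s*(1+k1*(s@s)); return s*K[0,0]+K[:2,2]
def dep(c,u,v):
    return np.array(c["position"])+ray(c,u,v)*float(c["depth"][int(round(v)),int(round(u))])
def crop(c,x0,x1,y0,y1,s,fn):
    im=cv2.resize(np.ascontiguousarray(c["img"][y0:y1,x0:x1,::-1]),None,fx=s,fy=s,interpolation=cv2.INTER_CUBIC); cv2.imwrite(fn,im)
def load(n): return dict(np.load(n))
E
python3 - <<'E'
from h import *
t=load("top0.npz");s=load("scene0.npz")
crop(t,212,312,110,205,8/1.3,"pics/tlid.png")
crop(s,280,390,200,300,6,"pics/slid.png")
crop(t,380,500,150,295,4,"pics/tmat.png")
E
```

```text
(no output)
```

View pics/tlid.png

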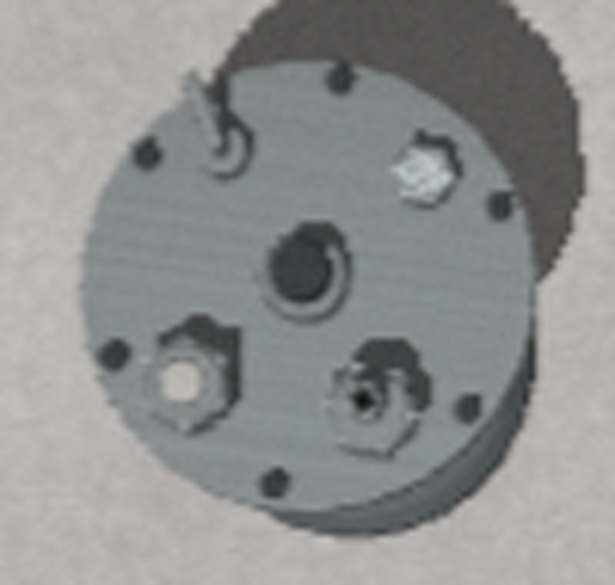

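View pics/slid.png

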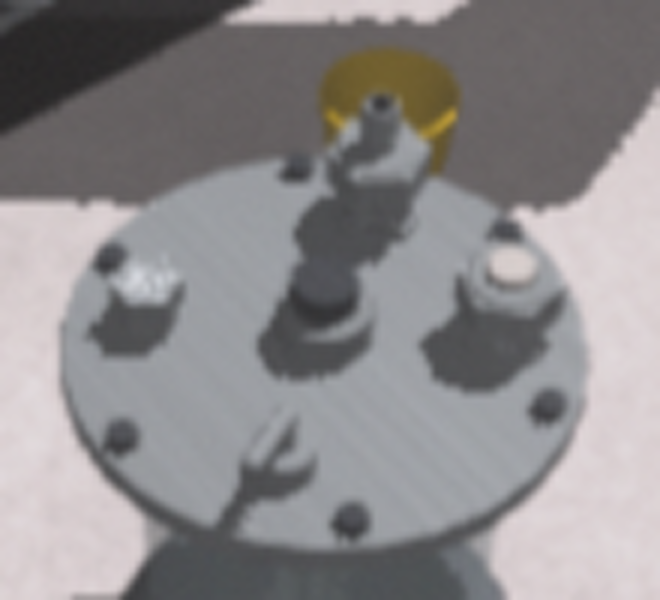

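View pics/tmat.png

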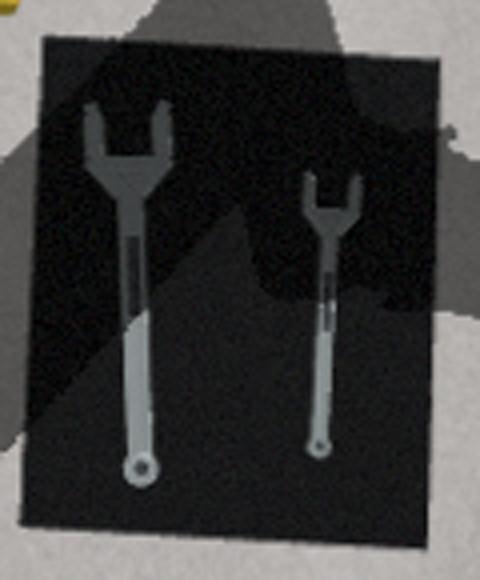

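```bash
python3 - <<'E'
from h import *
t=load("top0.npz");s=load("scene0.npz")
f=100/615*1.0; 
T=lambda x,y:(212+x/(8/1.3)-.42,110+y/(8/1.3)-.42)
S=lambda x,y:(280+x/6-.42,200+y/6-.42)
sc=[onz(t,*T(*p),.196) for p in [(340,78),(500,205),(468,407),(275,483),(113,354),(147,154)]]
print(np.round(sc,4)); print("screw mean",np.mean(sc,0))
def tri(a,b):
    r1,r2=ray(t,*a),ray(s,*b);p1,p2=np.array(t["position"]),np.array(s["position"])
    x=np.linalg.lstsq(np.c_[r1,-r2],p2-p1,rcond=None)[0]
    A,B=p1+r1*x[0],p2+r2*x[1]; return (A+B)/2,np.linalg.norm(A-B)
print("tube",onz(t,*T(363,402),.244),onz(s,*S(380,102),.244),tri(T(363,402),S(380,102)))
print("plug",onz(t,*T(181,381),.226),tri(T(181,381),S(511,265)))
print("hub",onz(t,*T(302,267),.218))
lid=[onz(t,*T(*p),.19) for p in [(80,285),(535,250),(300,60)]]
# lid by mask
g=cv2.cvtColor(t["img"],cv2.COLOR_RGB2HSV)
for nm,p in dict(lid=(255,165),bg=(215,150),nut=T(355,440),lidside=T(500,470)).items(): print(nm,t["img"][int(p[1]),int(p[0])],dep(t,*p))
M=lambda x,y:(380+x/4-.4,150+y/4-.4)
for nm,p,z in [("jawtipL",(92,103),.013),("jawtipR",(163,103),.013),("throatL",(106,156),.013),("throatR",(154,156),.013),("tailhole",(141,468),.012),("neck",(131,200),.012),("m1",(44,37),.003),("m2",(440,60),.003),("m3",(427,548),.003),("m4",(21,525),.003),("small tail",(319,446),.01),("small jaw",(333,200),.01)]: print(nm,np.round(onz(t,*M(*p),z),4))
for nm,p,z in [("tub",(335,250),.048),("beaker",(175,229),.095),("tip",(371,127),.064),("jar",(192,162),.07),("amb",(192,285),.065)]: print(nm,np.round(onz(t,*p,z),3))
E
```

```text
[[0.7367 0.1756 0.196 ]
 [0.6845 0.1137 0.196 ]
 [0.6051 0.1273 0.196 ]
 [0.5772 0.2023 0.196 ]
 [0.6291 0.2649 0.196 ]
 [0.7081 0.2515 0.196 ]]
screw mean [0.65678158 0.18923758 0.196     ]
tube [0.60042377 0.16305863 0.244     ] [0.59889853 0.16147953 0.244     ] (array([0.6002394 , 0.16280119, 0.24564658]), np.float64(0.0002335720477985666))
plug [0.61289409 0.23365734 0.226     ] (array([0.61279961, 0.23368948, 0.22624112]), np.float64(0.00017919047283695082))
hub [0.65722303 0.18847307 0.218     ]
lid [135 142 145] [0.63432057 0.2060662  0.18744293]
bg [194 188 187] [ 0.71426184  0.34421107 -0.00553753]
nut [133 140 142] [0.58959316 0.16860923 0.22089255]
lidside [62 67 70] [ 0.6067023   0.1266615  -0.00148862]
jawtipL [ 0.6274 -0.177   0.013 ]
jawtipR [ 0.6263 -0.2261  0.013 ]
throatL [ 0.5904 -0.1852  0.013 ]
throatR [ 0.5896 -0.2183  0.013 ]
tailhole [ 0.3772 -0.2006  0.012 ]
neck [ 0.5597 -0.2013  0.012 ]
m1 [ 0.6761 -0.1471  0.003 ]
m2 [ 0.654  -0.4242  0.003 ]
m3 [ 0.3176 -0.3959  0.003 ]
m4 [ 0.3406 -0.119   0.003 ]
small tail [ 0.3888 -0.3231  0.01  ]
small jaw [ 0.5567 -0.3414  0.01  ]
tub [0.427 0.015 0.048]
beaker [0.489 0.426 0.095]
tip [ 0.753 -0.089  0.064]
jar [0.667 0.389 0.07 ]
amb [0.345 0.389 0.065]
```

```bash
python3 - <<'E'
from h import *
t=load("top0.npz");s=load("scene0.npz")
crop(t,255,290,160,192,16,"pics/tnut.png")
crop(s,328,358,208,240,16,"pics/snut.png")
for c,nm,(x0,x1,y0,y1) in [(t,"t",(250,295,155,197)),(s,"s",(320,365,205,250))]:
    P=[]
    for v in range(y0,y1):
        for u in range(x0,x1):
            if c["depth"][v,u]>0:
                P.append(dep(c,u,v))
    P=np.array(P); d=P[:,:2]-[.600,.163]; r=np.hypot(*d.T)
    m=(r<.026)
    print(nm,np.histogram(P[m,2],bins=np.arange(.18,.26,.004)))
    m=(P[:,2]>.216)&(P[:,2]<.232)&(r<.03)
    Q=P[m][:,:2]; h=cv2.convexHull((Q*1e4).astype(np.float32))[:,0]/1e4
    c0,rr=cv2.minEnclosingCircle((Q*1e4).astype(np.float32)); print(len(Q),np.array(c0)/1e4,rr/1e4)
    d=h-np.array(c0)/1e4; a=np.degrees(np.arctan2(d[:,1],d[:,0]))%360
    for x,y in sorted(zip(a,np.hypot(*d.T)*1e3)): print(round(x),round(y,1),end="; ")
    print()
    d=Q-Q.mean(0); z=np.sum((d[:,0]+1j*d[:,1])**6); print("corner ang mod60",np.degrees(np.angle(z))/6, abs(z)/np.sum(abs(d[:,0]+1j*d[:,1])**6))
E
```

```text
t (array([  1,  43, 118,  28,   0,   0,   3,   2,   5,  14,  72,  46,   2,
         2,   4,  13,  13,   0,   0,   0]), array([0.18 , 0.184, 0.188, 0.192, 0.196, 0.2  , 0.204, 0.208, 0.212,
       0.216, 0.22 , 0.224, 0.228, 0.232, 0.236, 0.24 , 0.244, 0.248,
       0.252, 0.256, 0.26 ]))
134 [0.60162568 0.16327841] 0.017889431762695314
3 16.2; 11 16.6; 18 16.8; 29 15.8; 75 17.9; 82 17.6; 131 17.4; 143 17.7; 192 17.9; 199 17.8; 209 16.7; 245 16.2; 260 17.9; 304 15.7; 322 17.3; 
corner ang mod60 17.125435667730272 0.2711908740605562
s (array([  0,   6, 162,  34,  15,   6,   8,  23,  24,  28,  94,  19,   8,
        12,   9,  21,   6,   0,   0,   0]), array([0.18 , 0.184, 0.188, 0.192, 0.196, 0.2  , 0.204, 0.208, 0.212,
       0.216, 0.22 , 0.224, 0.228, 0.232, 0.236, 0.24 , 0.244, 0.248,
       0.252, 0.256, 0.26 ]))
149 [0.59982607 0.16302594] 0.01881229248046875
18 18.8; 65 17.3; 71 18.0; 78 18.8; 130 17.3; 134 17.5; 152 18.4; 185 18.3; 248 18.8; 257 18.2; 272 16.3; 305 16.6; 317 16.4; 323 16.6; 325 16.6; 341 15.9; 
corner ang mod60 9.420358903691271 0.2637053845899638
```

View pics/tnut.png

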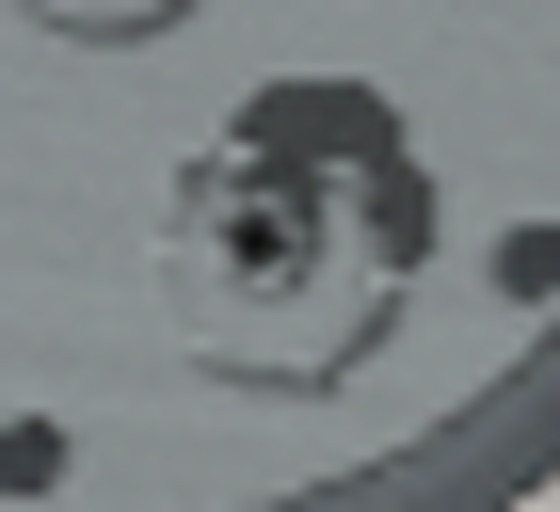

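View pics/snut.png

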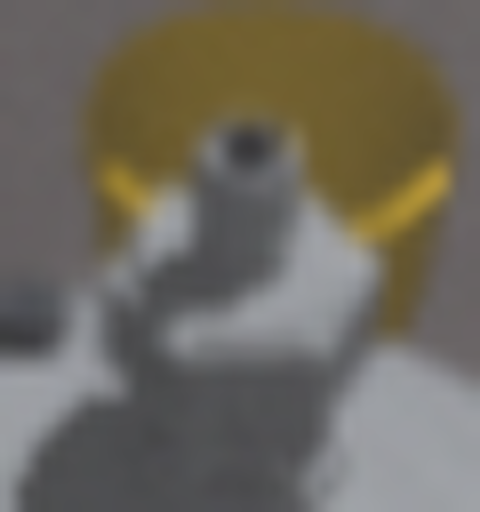

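```bash
python3 - <<'E'
from h import *
t=load("top0.npz");s=load("scene0.npz")
for P in [(325,378),(190,348),(160,245),(238,150),(345,170),(388,282)]:
    p=onz(t,255+P[0]/16-.47,160+P[1]/16-.47,.2235)[:2]; d=p-[.601,.163]; print("t",np.round(p,4),np.degrees(np.arctan2(d[1],d[0]))%60,np.hypot(*d))
for P in [(165,348),(330,355),(385,262),(160,185),(300,185)]:
    p=onz(s,328+P[0]/16-.47,208+P[1]/16-.47,.2235)[:2]; d=p-[.600,.163]; print("s",np.round(p,4),np.degrees(np.arctan2(d[1],d[0])),np.hypot(*d))
E
```

```text
t [0.584  0.1554] 24.06364134763382 0.018564634697228924
t [0.5889 0.175 ] 15.242551558985099 0.017041073809263296
t [0.6041 0.1792] 19.072538247482214 0.016512942269007153
t [0.6179 0.1677] 15.602486077654621 0.017505320371572756
t [0.6145 0.1521] 21.310673623610953 0.01735759861460178
t [0.5979 0.1461] 19.679526129619063 0.017180169963270167
s [0.6179 0.1657] 8.669116994202922 0.01812441622353625
s [0.6038 0.1817] 78.52394282515306 0.019057733584286488
s [0.5855 0.1748] 140.76471676940412 0.018731741690114673
s [0.5954 0.1436] -103.37318846776094 0.019979448909521403
s [0.5822 0.1567] -160.62954409488634 0.018899054652734976
```

```bash
cat >> h.py <<'E'
def go(x,y,z,psi):
    """tool-axis shift (mm, at current orientation) and rotvec to reach world TCP target, tool down, tool x at psi deg"""
    o=obs(); Rt=R.from_quat(o["tool_rot"]); X=Rt.as_matrix()
    d=Rt.inv().apply(np.array([x,y,z])-o["position"])*1e3
    p=np.radians(psi); G=np.c_[[np.cos(p),np.sin(p),0],[np.sin(p),-np.cos(p),0],[0,0,-1]]
    rv=(Rt.inv()*R.from_matrix(G)).as_rotvec()
    st(o); print("shift mm",np.round(d,1),"rot",np.round(rv,4))
def st(o=None):
    o=o or obs(); X=R.from_quat(o["tool_rot"]).as_matrix()
    print("t",round(o["time"],2),"pos",np.round(o["position"],4),"psi",round(np.degrees(np.arctan2(X[1,0],X[0,0])),2),"tilt",np.round(X[:2,2],4),"q",np.round(o["q"],2),"F",np.round(o["ft_force"],2),"M",np.round(o["moment"],3),"w",round(float(o["grip_width"])*1e3,1))
E
python3 - <<'E'
from h import *
go(.6005,.163,.30,197)
E
```

```text
t 0.1 pos [ 0.2455 -0.5741  0.2217] psi 23.14 tilt [-0.0004  0.0019] q [-1.35  0.53  1.43  0.    1.18 -0.18] F [-0.04 -0.14  0.14] M [0.03  0.011 0.089] w 87.3
shift mm [ 616.1 -538.4  -77.1] rot [ 4.0000e-04 -2.9000e-03 -3.0345e+00]
```

```bash
python3 -m inch '[{"dz":-39},{"dz":-38},{"dx":34,"dy":-30},{"dx":34,"dy":-30},{"dx":34,"dy":-30},{"dx":34,"dy":-30},{"dx":34,"dy":-30},{"dx":34,"dy":-30}]' 20
python3 -m inch '[{"dx":34,"dy":-30},{"dx":34,"dy":-30},{"dx":34,"dy":-30},{"dx":34,"dy":-30},{"dx":34,"dy":-30},{"dx":34,"dy":-30},{"dx":34,"dy":-30},{"dx":34,"dy":-30,"gripper":57}]'
python3 - <<'E'
from h import *
go(.6005,.163,.30,197)
E
```

```text
t 0.1 pos [ 0.2455 -0.5741  0.2217] psi 23.14 tilt [-0.0004  0.0019] q [-1.35  0.53  1.43  0.    1.18 -0.18] F [-0.04 -0.14  0.14] M [0.03  0.011 0.089] w 87.3
shift mm [ 616.1 -538.4  -77.1] rot [ 4.0000e-04 -2.9000e-03 -3.0345e+00]invalid input
invalid input
```

```bash
python3 -m inch '[{"ax":0,"ay":0,"az":0,"dx":0,"dy":0,"dz":-39,"gripper":57},{"ax":0,"ay":0,"az":0,"dx":0,"dy":0,"dz":-38,"gripper":57}]' 20
```

```text
time: 0.3
position: [0.2453, -0.5735, 0.2984]
tool_rot: [0.98, 0.2, -0.0, -0.003]
ft_force: [0.2, -1.1, 1.1]
grip_width: 0.0777
```

```bash
python3 -m inch '[{"ax":0,"ay":0,"az":0,"dx":37,"dy":-32.4,"dz":0,"gripper":57},{"ax":0,"ay":0,"az":0,"dx":37,"dy":-32.4,"dz":0,"gripper":57},{"ax":0,"ay":0,"az":0,"dx":37,"dy":-32.4,"dz":0,"gripper":57},{"ax":0,"ay":0,"az":0,"dx":37,"dy":-32.4,"dz":0,"gripper":57},{"ax":0,"ay":0,"az":0,"dx":37,"dy":-32.4,"dz":0,"gripper":57},{"ax":0,"ay":0,"az":0,"dx":37,"dy":-32.4,"dz":0,"gripper":57},{"ax":0,"ay":0,"az":0,"dx":37,"dy":-32.4,"dz":0,"gripper":57},{"ax":0,"ay":0,"az":0,"dx":37,"dy":-32.4,"dz":0,"gripper":57}]'
python3 -m inch '[{"ax":0,"ay":0,"az":0,"dx":37,"dy":-32.4,"dz":0,"gripper":57},{"ax":0,"ay":0,"az":0,"dx":37,"dy":-32.4,"dz":0,"gripper":57},{"ax":0,"ay":0,"az":0,"dx":37,"dy":-32.4,"dz":0,"gripper":57},{"ax":0,"ay":0,"az":0,"dx":37,"dy":-32.4,"dz":0,"gripper":57},{"ax":0,"ay":0,"az":0,"dx":37,"dy":-32.4,"dz":0,"gripper":57},{"ax":0,"ay":0,"az":0,"dx":37,"dy":-32.4,"dz":0,"gripper":57},{"ax":0,"ay":0,"az":0,"dx":37,"dy":-32.4,"dz":0,"gripper":57},{"ax":0,"ay":0,"az":0,"dx":37,"dy":-32.4,"dz":0,"gripper":57}]'
python3 - <<'E'
from h import *
go(.6005,.163,.30,197)
E
```

```text
time: 1.1
position: [0.4162, -0.218, 0.2994]
tool_rot: [0.98, 0.2, -0.0, -0.0]
ft_force: [1.1, -0.6, 0.4]
grip_width: 0.05
time: 1.9
position: [0.5865, 0.1367, 0.2991]
tool_rot: [0.98, 0.201, -0.0, 0.0]
ft_force: [0.7, -1.4, 0.9]
grip_width: 0.0498
t 1.9 pos [0.5865 0.1367 0.2991] psi 23.16 tilt [-0.0009 -0.0003] q [ 0.04  0.42  1.4  -0.    1.32  1.21] F [ 0.67 -1.42  0.94] M [-0.033 -0.069  0.028] w 49.8
shift mm [ 23.2 -18.7  -0.9] rot [-1.4000e-03 -1.0000e-04 -3.0342e+00]
```

```bash
python3 -m inch '[{"ax":0,"ay":0,"az":0,"dx":21,"dy":-17,"dz":-1,"gripper":57},{"ax":0,"ay":0,"az":-0.146,"dx":0,"dy":0,"dz":0,"gripper":57},{"ax":0,"ay":0,"az":-0.146,"dx":0,"dy":0,"dz":0,"gripper":57},{"ax":0,"ay":0,"az":-0.146,"dx":0,"dy":0,"dz":0,"gripper":57},{"ax":0,"ay":0,"az":-0.146,"dx":0,"dy":0,"dz":0,"gripper":57},{"ax":0,"ay":0,"az":-0.146,"dx":0,"dy":0,"dz":0,"gripper":57},{"ax":0,"ay":0,"az":-0.146,"dx":0,"dy":0,"dz":0,"gripper":57},{"ax":0,"ay":0,"az":-0.146,"dx":0,"dy":0,"dz":0,"gripper":57}]'
python3 -m inch '[{"ax":0,"ay":0,"az":-0.146,"dx":0,"dy":0,"dz":0,"gripper":57},{"ax":0,"ay":0,"az":-0.146,"dx":0,"dy":0,"dz":0,"gripper":57},{"ax":0,"ay":0,"az":-0.146,"dx":0,"dy":0,"dz":0,"gripper":57},{"ax":0,"ay":0,"az":-0.146,"dx":0,"dy":0,"dz":0,"gripper":57},{"ax":0,"ay":0,"az":-0.146,"dx":0,"dy":0,"dz":0,"gripper":57},{"ax":0,"ay":0,"az":-0.146,"dx":0,"dy":0,"dz":0,"gripper":57},{"ax":0,"ay":0,"az":-0.146,"dx":0,"dy":0,"dz":0,"gripper":57},{"ax":0,"ay":0,"az":-0.146,"dx":0,"dy":0,"dz":0,"gripper":57}]'
python3 -m inch '[{"ax":0,"ay":0,"az":-0.146,"dx":0,"dy":0,"dz":0,"gripper":57},{"ax":0,"ay":0,"az":-0.146,"dx":0,"dy":0,"dz":0,"gripper":57},{"ax":0,"ay":0,"az":-0.146,"dx":0,"dy":0,"dz":0,"gripper":57},{"ax":0,"ay":0,"az":-0.146,"dx":0,"dy":0,"dz":0,"gripper":57},{"ax":0,"ay":0,"az":-0.146,"dx":0,"dy":0,"dz":0,"gripper":57},{"ax":0,"ay":0,"az":0,"dx":0,"dy":0,"dz":0,"gripper":57},{"ax":0,"ay":0,"az":0,"dx":0,"dy":0,"dz":0,"gripper":57}]'
python3 - <<'E'
from h import *
go(.6005,.163,.30,197)
for n in("scene","top"):
    c=optics.camera(n); np.savez(f"{n}1.npz",**c)
    crop(c,*((300,400,150,250) if n=="scene" else (220,320,110,200)),6,f"pics/{n}1.png")
E
```

```text
time: 2.7
position: [0.5985, 0.1585, 0.2999]
tool_rot: [0.754, 0.656, -0.001, -0.0]
ft_force: [0.2, 0.3, 0.7]
grip_width: 0.0496
time: 3.5
position: [0.5985, 0.1585, 0.2999]
tool_rot: [0.268, 0.964, -0.0, -0.001]
ft_force: [-0.3, -0.3, -0.8]
grip_width: 0.0501
time: 4.2
position: [0.5987, 0.1585, 0.3002]
tool_rot: [-0.089, 0.996, 0.0, -0.0]
ft_force: [0.2, -0.5, 0.8]
grip_width: 0.0495
t 4.2 pos [0.5987 0.1585 0.3002] psi -169.74 tilt [-0.0009 -0.    ] q [ 0.08  0.45  1.35  0.    1.35 -1.67] F [ 0.16 -0.52  0.83] M [ 0.117 -0.082  0.042] w 49.5
shift mm [-2.6  4.1  0.1] rot [ 0.0002 -0.0009 -0.1176]
```

View pics/scene1.png

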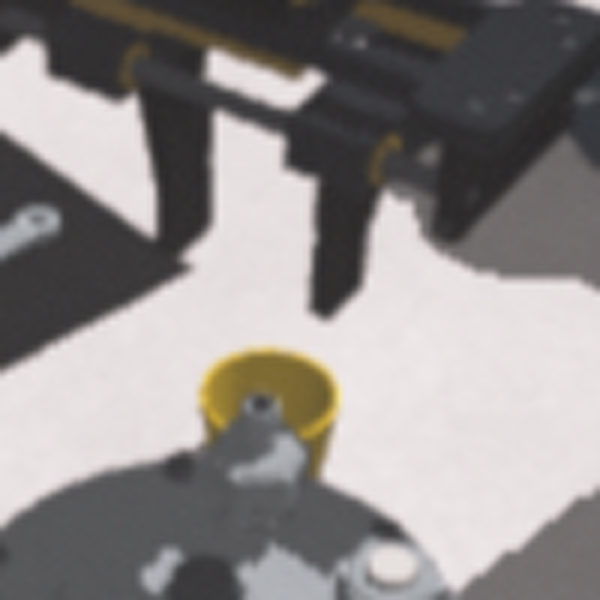

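```bash
python3 -m inch '[{"ax":0,"ay":0,"az":-0.117,"dx":-2.6,"dy":4.1,"dz":0,"gripper":57},{"ax":0,"ay":0,"az":0,"dx":0,"dy":0,"dz":46,"gripper":57},{"ax":0,"ay":0,"az":0,"dx":0,"dy":0,"dz":0,"gripper":57},{"ax":0,"ay":0,"az":0,"dx":0,"dy":0,"dz":0,"gripper":57}]' 8
python3 - <<'E'
from h import *
go(.6005,.163,.206,197)
for n in("scene","top"):
    c=optics.camera(n); np.savez(f"{n}2.npz",**c)
    crop(c,*((290,390,160,260) if n=="scene" else (220,320,110,200)),6,f"pics/{n}2.png")
E
```

```text
time: 4.7
position: [0.6, 0.1629, 0.2539]
tool_rot: [-0.149, 0.989, 0.0, -0.002]
ft_force: [0.2, -0.6, 0.4]
grip_width: 0.0499
t 4.7 pos [0.6    0.1629 0.2539] psi -162.91 tilt [-0.003  -0.0003] q [ 0.09  0.49  1.4  -0.    1.25 -1.78] F [ 0.23 -0.64  0.41] M [ 0.084 -0.14   0.044] w 49.9
shift mm [-0.6 -0.1 47.9] rot [ 0.0006 -0.003   0.0015]
```

View pics/scene2.png

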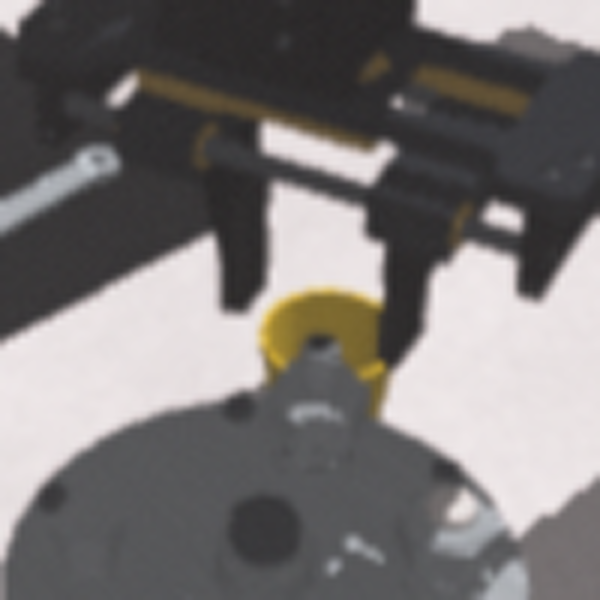

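View pics/top2.png

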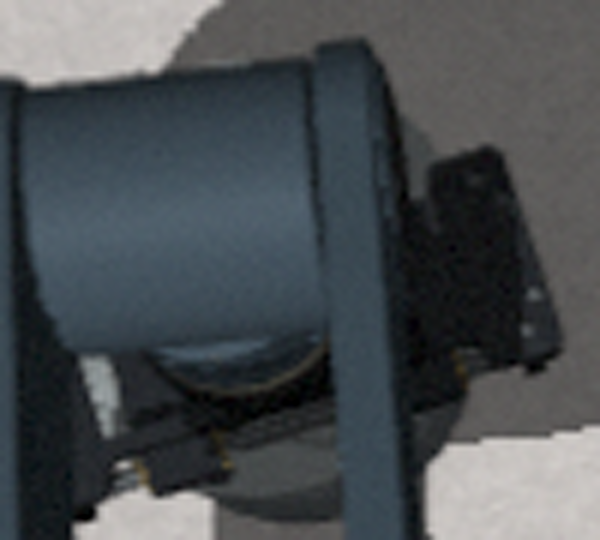

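```bash
python3 -m inch '[{"ax":0,"ay":0,"az":0,"dx":0,"dy":0,"dz":24,"gripper":57},{"ax":0,"ay":0,"az":0,"dx":0,"dy":0,"dz":23,"gripper":57},{"ax":0,"ay":0,"az":0,"dx":0,"dy":0,"dz":0,"gripper":57},{"ax":0,"ay":0,"az":0,"dx":0,"dy":0,"dz":0,"gripper":57}]' 8
python3 - <<'E'
from h import *
st()
E
python3 -m inch '[{"ax":0,"ay":0,"az":0,"dx":0,"dy":0,"dz":0,"gripper":30},{"ax":0,"ay":0,"az":0,"dx":0,"dy":0,"dz":0,"gripper":30},{"ax":0,"ay":0,"az":0,"dx":0,"dy":0,"dz":0,"gripper":30},{"ax":0,"ay":0,"az":0,"dx":0,"dy":0,"dz":0,"gripper":30}]' 8
python3 - <<'E'
from h import *
st()
E
```

```text
time: 5.2
position: [0.6016, 0.163, 0.209]
tool_rot: [-0.149, 0.989, -0.0, 0.001]
ft_force: [-0.2, -0.3, 0.2]
grip_width: 0.0495
t 5.2 pos [0.6016 0.163  0.209 ] psi -162.87 tilt [0.0019 0.0001] q [ 0.09  0.54  1.45 -0.    1.15 -1.78] F [-0.17 -0.26  0.2 ] M [ 0.14  -0.138  0.001] w 49.5
time: 5.6
position: [0.6013, 0.1632, 0.2086]
tool_rot: [-0.149, 0.989, 0.0, 0.001]
ft_force: [0.4, 0.4, 2.9]
grip_width: 0.0321
t 5.6 pos [0.6013 0.1632 0.2086] psi -162.85 tilt [0.002  0.0005] q [ 0.09  0.54  1.45  0.    1.15 -1.78] F [0.45 0.45 2.94] M [ 0.227 -0.09   0.05 ] w 32.1
```

```bash
python3 -m inch '[{"ax":0,"ay":0,"az":0,"dx":0,"dy":0,"dz":0,"gripper":30},{"ax":0,"ay":0,"az":0,"dx":0,"dy":0,"dz":0,"gripper":30},{"ax":0,"ay":0,"az":0.14,"dx":0,"dy":0,"dz":0.04,"gripper":30},{"ax":0,"ay":0,"az":0.14,"dx":0,"dy":0,"dz":0.05,"gripper":30},{"ax":0,"ay":0,"az":0.14,"dx":0,"dy":0,"dz":0.04,"gripper":30}]' 20
python3 - <<'E'
from h import *
st()
E
python3 -m inch '[{"ax":0,"ay":0,"az":0.14,"dx":0,"dy":0,"dz":0.04,"gripper":30},{"ax":0,"ay":0,"az":0.14,"dx":0,"dy":0,"dz":0.05,"gripper":30},{"ax":0,"ay":0,"az":0.14,"dx":0,"dy":0,"dz":0.04,"gripper":30}]' 20
python3 - <<'E'
from h import *
st()
for i in range(3): print(robot.get_obs()["moment"])
E
```

```text
time: 6.1
position: [0.6014, 0.1625, 0.2084]
tool_rot: [0.063, 0.998, -0.0, 0.001]
ft_force: [-0.6, -1.3, 5.7]
grip_width: 0.0316
t 6.1 pos [0.6014 0.1625 0.2084] psi 172.77 tilt [ 0.0019 -0.0011] q [ 0.09  0.54  1.45 -0.    1.15 -1.36] F [-0.62 -1.27  5.68] M [-0.186 -0.065  0.029] w 31.6
time: 6.4
position: [0.6012, 0.1618, 0.2082]
tool_rot: [0.27, 0.963, -0.001, 0.001]
ft_force: [-1.2, -2.4, 5.4]
grip_width: 0.0318
t 6.4 pos [0.6012 0.1618 0.2082] psi 148.71 tilt [ 0.0011 -0.0024] q [ 0.08  0.54  1.45 -0.    1.15 -0.94] F [-1.21 -2.36  5.37] M [-0.455  0.079  0.015] w 31.8
[-0.45521018  0.07877254  0.01469758]
[-0.45521018  0.07877254  0.01469758]
[-0.45521018  0.07877254  0.01469758]
```

```bash
cat > m.py <<'E'
from h import *
o=obs(); st(o); ms=[o["moment"][2]]
for i in range(3):
    optics.camera("top"); ms.append(obs()["moment"][2])
print("Mz",np.round(ms,3))
E
python3 -m inch '[{"ax":0,"ay":0,"az":0.1,"dx":0,"dy":0,"dz":0.03,"gripper":30},{"ax":0,"ay":0,"az":0.1,"dx":0,"dy":0,"dz":0.03,"gripper":30},{"ax":0,"ay":0,"az":0.1,"dx":0,"dy":0,"dz":0.03,"gripper":30}]' 20
python3 m.py
python3 -m inch '[{"ax":0,"ay":0,"az":0.07,"dx":0,"dy":0,"dz":0.03,"gripper":30},{"ax":0,"ay":0,"az":0.07,"dx":0,"dy":0,"dz":0.02,"gripper":30}]' 20
python3 m.py
```

```text
time: 6.7
position: [0.6008, 0.1614, 0.2081]
tool_rot: [0.41, 0.912, -0.001, 0.001]
ft_force: [-1.6, -3.7, 6.4]
grip_width: 0.0318
t 6.7 pos [0.6008 0.1614 0.2081] psi 131.62 tilt [ 0.0003 -0.0031] q [ 0.08  0.54  1.45 -0.    1.15 -0.64] F [-1.57 -3.73  6.4 ] M [-0.595  0.151  0.05 ] w 31.8
Mz [ 0.05  -0.008  0.013 -0.062]
time: 7.05
position: [0.6006, 0.1613, 0.2081]
tool_rot: [0.472, 0.882, -0.002, 0.001]
ft_force: [-1.7, -4.8, 7.3]
grip_width: 0.0318
t 7.05 pos [0.6006 0.1613 0.2081] psi 123.67 tilt [-0.0002 -0.0034] q [ 0.08  0.54  1.45 -0.    1.15 -0.5 ] F [-1.71 -4.76  7.28] M [-0.663  0.254  0.018] w 31.8
Mz [ 0.018  0.015 -0.038  0.036]
```

```bash

python3 -m inch '[{"ax":0,"ay":0,"az":0,"dx":-1,"dy":-1.7,"dz":-0.3,"gripper":30},{"ax":0,"ay":0,"az":0.07,"dx":0,"dy":-0.12,"dz":0.02,"gripper":30},{"ax":0,"ay":0,"az":0.07,"dx":0,"dy":-0.12,"dz":0.02,"gripper":30}]' 20
python3 m.py
python3 -m inch '[{"ax":0,"ay":0,"az":0.07,"dx":0,"dy":-0.12,"dz":0.02,"gripper":30},{"ax":0,"ay":0,"az":0.07,"dx":0,"dy":-0.12,"dz":0.02,"gripper":30}]' 20
python3 m.py
```

```text
time: 7.5
position: [0.6003, 0.1609, 0.2081]
tool_rot: [0.533, 0.846, 0.0, 0.001]
ft_force: [0.2, -0.4, 4.4]
grip_width: 0.0319
t 7.5 pos [0.6003 0.1609 0.2081] psi 115.65 tilt [ 0.0018 -0.0003] q [ 0.08  0.54  1.46 -0.    1.14 -0.36] F [ 0.24 -0.4   4.44] M [-0.016 -0.138  0.158] w 31.9
Mz [0.158 0.13  0.079 0.039]
time: 7.85
position: [0.6001, 0.1608, 0.208]
tool_rot: [0.59, 0.808, 0.0, 0.001]
ft_force: [-0.7, 0.5, 5.4]
grip_width: 0.0321
t 7.85 pos [0.6001 0.1608 0.208 ] psi 107.73 tilt [ 0.0016 -0.0005] q [ 0.08  0.54  1.46 -0.    1.14 -0.23] F [-0.68  0.53  5.4 ] M [-0.038 -0.119  0.147] w 32.1
Mz [0.147 0.139 0.064 0.083]
```

```bash

python3 -m inch '[{"ax":0,"ay":0,"az":0.04,"dx":0,"dy":-0.07,"dz":0.01,"gripper":30}]' 20
python3 m.py
python3 -m inch '[{"ax":0,"ay":0,"az":0.04,"dx":0,"dy":-0.07,"dz":0.01,"gripper":30}]' 20
python3 m.py
```

```text
time: 8.1
position: [0.6, 0.1608, 0.208]
tool_rot: [0.605, 0.796, 0.0, 0.001]
ft_force: [0.1, -0.2, 5.4]
grip_width: 0.0319
t 8.1 pos [0.6    0.1608 0.208 ] psi 105.54 tilt [ 0.0016 -0.0004] q [ 0.08  0.54  1.46 -0.    1.14 -0.19] F [ 0.09 -0.18  5.39] M [-0.074 -0.073  0.137] w 31.9
Mz [0.137 0.122 0.065 0.101]
time: 8.35
position: [0.5999, 0.1608, 0.208]
tool_rot: [0.621, 0.784, 0.0, 0.001]
ft_force: [-0.1, -0.3, 5.8]
grip_width: 0.0319
t 8.35 pos [0.5999 0.1608 0.208 ] psi 103.25 tilt [ 0.0016 -0.0004] q [ 0.08  0.54  1.46 -0.    1.14 -0.15] F [-0.08 -0.32  5.77] M [-0.096 -0.115  0.153] w 31.9
Mz [0.153 0.105 0.101 0.08 ]
```

```bash

python3 -m inch '[{"ax":0,"ay":0,"az":0.04,"dx":0,"dy":-0.07,"dz":0.01,"gripper":30},{"ax":0,"ay":0,"az":0.02,"dx":0,"dy":-0.03,"dz":0.01,"gripper":30}]' 20
python3 m.py
```

```text
time: 8.7
position: [0.5998, 0.1607, 0.208]
tool_rot: [0.644, 0.765, 0.0, 0.001]
ft_force: [0.4, -0.6, 5.3]
grip_width: 0.032
t 8.7 pos [0.5998 0.1607 0.208 ] psi 99.81 tilt [ 0.0015 -0.0004] q [ 0.08  0.54  1.46 -0.    1.14 -0.09] F [ 0.44 -0.64  5.26] M [-0.128 -0.117  0.229] w 32.0
Mz [0.229 0.231 0.235 0.216]
```

```bash

python3 -m inch '[{"ax":0,"ay":0,"az":0,"dx":0,"dy":0,"dz":0,"gripper":57},{"ax":0,"ay":0,"az":0,"dx":0,"dy":0,"dz":0,"gripper":57},{"ax":0,"ay":0,"az":0,"dx":0,"dy":0,"dz":0,"gripper":57},{"ax":0,"ay":0,"az":0,"dx":0,"dy":0,"dz":0,"gripper":57},{"ax":0,"ay":0,"az":0,"dx":0,"dy":0,"dz":0,"gripper":57}]' 20
python3 m.py
python3 -m inch '[{"ax":0,"ay":0,"az":0,"dx":0,"dy":0,"dz":-30,"gripper":57},{"ax":0,"ay":0,"az":0,"dx":0,"dy":0,"dz":-40,"gripper":57},{"ax":0,"ay":0,"az":0,"dx":0,"dy":0,"dz":-20,"gripper":57},{"ax":0,"ay":0,"az":0,"dx":0,"dy":0,"dz":0,"gripper":57}]' 20
python3 - <<'E'
from h import *
go(.5212,-.2012,.30,0)
E
```

```text
time: 9.35
position: [0.599, 0.1609, 0.2069]
tool_rot: [0.644, 0.765, -0.0, -0.0]
ft_force: [0.0, 0.0, -0.2]
grip_width: 0.0489
t 9.35 pos [0.599  0.1609 0.2069] psi 99.75 tilt [-0.0008 -0.0001] q [ 0.08  0.54  1.46  0.    1.14 -0.09] F [ 0.01  0.03 -0.21] M [-0.034 -0.098  0.013] w 48.9
Mz [ 0.013 -0.007 -0.067 -0.017]
time: 9.9
position: [0.6014, 0.1612, 0.3014]
tool_rot: [0.644, 0.765, 0.003, 0.003]
ft_force: [-0.7, 0.2, -0.0]
grip_width: 0.0499
t 9.9 pos [0.6014 0.1612 0.3014] psi 99.75 tilt [0.0085 0.0008] q [ 0.08  0.45  1.35  0.    1.34 -0.09] F [-0.71  0.16 -0.03] M [-0.039 -0.122  0.042] w 49.9
shift mm [-343.6 -140.5    0.4] rot [ 0.0068 -0.0069  1.741 ]
```

```bash

python3 -m inch '[{"ax":0,"ay":0,"az":0,"dx":-43,"dy":-17.6,"dz":0,"gripper":57},{"ax":0,"ay":0,"az":0,"dx":-43,"dy":-17.6,"dz":0,"gripper":57},{"ax":0,"ay":0,"az":0,"dx":-43,"dy":-17.6,"dz":0,"gripper":57},{"ax":0,"ay":0,"az":0,"dx":-43,"dy":-17.6,"dz":0,"gripper":57},{"ax":0,"ay":0,"az":0,"dx":-43,"dy":-17.6,"dz":0,"gripper":57},{"ax":0,"ay":0,"az":0,"dx":-43,"dy":-17.6,"dz":0,"gripper":57},{"ax":0,"ay":0,"az":0,"dx":-43,"dy":-17.6,"dz":0,"gripper":57},{"ax":0,"ay":0,"az":0,"dx":-43,"dy":-17.6,"dz":0,"gripper":57}]' 20
python3 -m inch '[{"ax":0,"ay":0,"az":0.145,"dx":0,"dy":0,"dz":0,"gripper":57},{"ax":0,"ay":0,"az":0.145,"dx":0,"dy":0,"dz":0,"gripper":57},{"ax":0,"ay":0,"az":0.145,"dx":0,"dy":0,"dz":0,"gripper":57},{"ax":0,"ay":0,"az":0.145,"dx":0,"dy":0,"dz":0,"gripper":57},{"ax":0,"ay":0,"az":0.145,"dx":0,"dy":0,"dz":0,"gripper":57},{"ax":0,"ay":0,"az":0.145,"dx":0,"dy":0,"dz":0,"gripper":57},{"ax":0,"ay":0,"az":0.145,"dx":0,"dy":0,"dz":0,"gripper":57},{"ax":0,"ay":0,"az":0.145,"dx":0,"dy":0,"dz":0,"gripper":57}]'
python3 -m inch '[{"ax":0,"ay":0,"az":0.145,"dx":0,"dy":0,"dz":0,"gripper":57},{"ax":0,"ay":0,"az":0.145,"dx":0,"dy":0,"dz":0,"gripper":57},{"ax":0,"ay":0,"az":0.145,"dx":0,"dy":0,"dz":0,"gripper":57},{"ax":0,"ay":0,"az":0.145,"dx":0,"dy":0,"dz":0,"gripper":57},{"ax":0,"ay":0,"az":0,"dx":0,"dy":0,"dz":0,"gripper":57},{"ax":0,"ay":0,"az":0,"dx":0,"dy":0,"dz":0,"gripper":57}]'
python3 - <<'E'
from h import *
go(.5212,-.2012,.06,0)
for n in("scene","top"):
    c=optics.camera(n); np.savez(f"{n}3.npz",**c)
    if n=="top": crop(c,255,290,160,192,16,f"pics/{n}3.png")
    else: crop(c,180,380,150,300,4,f"pics/{n}3.png")
c=load("top3.npz")
P=np.array([dep(c,u,v) for v in range(155,197) for u in range(250,295) if c["depth"][v,u]>0])
d=P[:,:2]-[.600,.163]; r=np.hypot(*d.T); m=(P[:,2]>.216)&(P[:,2]<.232)&(r<.03); d=P[m][:,:2]-P[m][:,:2].mean(0)
print(P[m][:,:2].mean(0)); z=np.sum((d[:,0]+1j*d[:,1])**6); print("corner",np.degrees(np.angle(z))/6)
E
```

```text
time: 10.7
position: [0.5173, -0.2032, 0.2959]
tool_rot: [0.645, 0.765, -0.0, -0.001]
ft_force: [0.7, 0.1, -0.3]
grip_width: 0.0496
time: 11.5
position: [0.5178, -0.2014, 0.2957]
tool_rot: [0.959, 0.283, -0.001, -0.001]
ft_force: [0.3, -0.6, 0.2]
grip_width: 0.0499
time: 12.1
position: [0.5182, -0.2016, 0.2964]
tool_rot: [1.0, 0.002, -0.001, -0.001]
ft_force: [0.1, 0.1, -0.1]
grip_width: 0.0497
t 12.1 pos [ 0.5182 -0.2016  0.2964] psi 0.22 tilt [-0.0016  0.001 ] q [-0.57  0.35  1.51  0.    1.28  0.99] F [ 0.1   0.13 -0.11] M [ 0.041  0.025 -0.01 ] w 49.7
shift mm [ 3.400e+00 -1.000e-01  2.363e+02] rot [-0.0011  0.0016  0.0039]
[0.60073668 0.16259479]
corner -18.43749783985194
```

View pics/scene3.png

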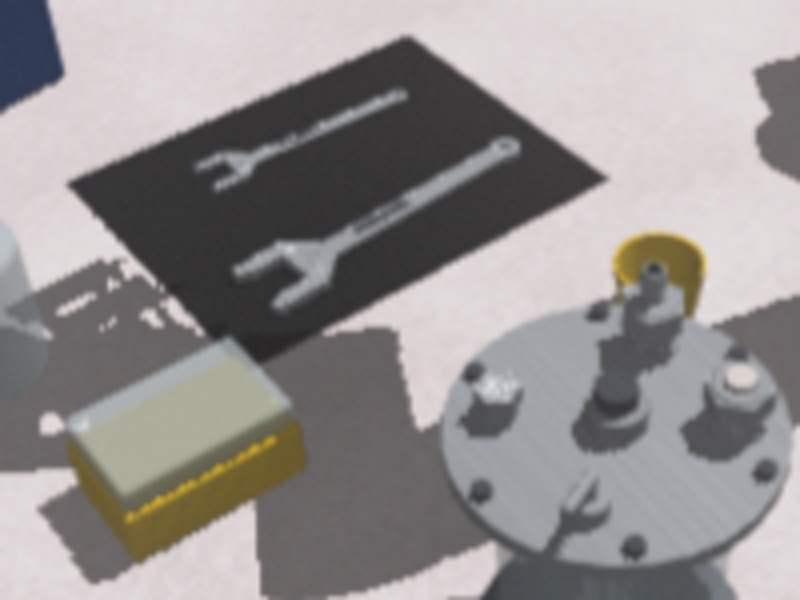

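View pics/top3.png

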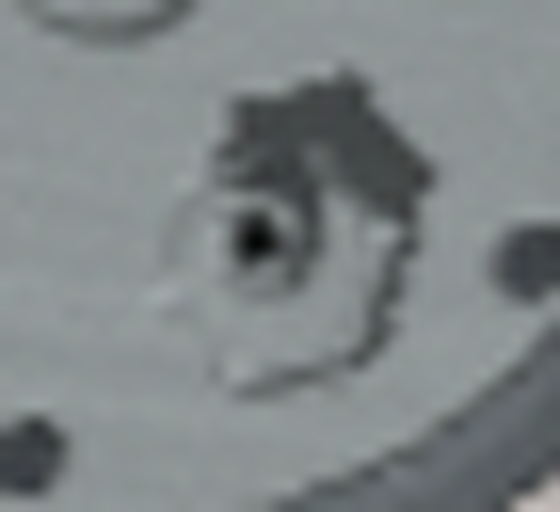

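```bash
python3 - <<'E'
from h import *
s=load("scene3.npz")
S=lambda x,y:(180+x/4-.38,150+y/4-.38)
for p in [(507,147),(240,272),(283,304),(325,255),(380,213)]: print(np.round(onz(s,*S(*p),.012),4))
go(.5212,-.2015,.06,-.2)
E
python3 -m inch '[{"ax":0,"ay":0,"az":0.005,"dx":3,"dy":0,"dz":48,"gripper":57},{"ax":0,"ay":0,"az":0,"dx":0,"dy":0,"dz":48,"gripper":57},{"ax":0,"ay":0,"az":0,"dx":0,"dy":0,"dz":48,"gripper":57},{"ax":0,"ay":0,"az":0,"dx":0,"dy":0,"dz":48,"gripper":57},{"ax":0,"ay":0,"az":0,"dx":0,"dy":0,"dz":44,"gripper":57},{"ax":0,"ay":0,"az":0,"dx":0,"dy":0,"dz":0,"gripper":57},{"ax":0,"ay":0,"az":0,"dx":0,"dy":0,"dz":0,"gripper":57}]' 20
python3 - <<'E'
from h import *
go(.5212,-.2015,.006,-.2)
c=optics.camera("scene"); crop(c,180,380,130,280,4,"pics/s4.png")
E
```

```text
[ 0.3745 -0.1982  0.012 ]
[ 0.6207 -0.2254  0.012 ]
[ 0.6191 -0.1744  0.012 ]
[ 0.5639 -0.1961  0.012 ]
[ 0.5028 -0.2055  0.012 ]
t 12.2 pos [ 0.5184 -0.2018  0.2968] psi 0.16 tilt [-0.0009  0.0006] q [-0.57  0.35  1.51 -0.    1.28  1.  ] F [-0.47 -0.63 -0.77] M [0.056 0.038 0.008] w 49.7
shift mm [ 3.000e+00 -1.000e-01  2.368e+02] rot [-0.0006  0.0009  0.0063]
time: 12.9
position: [0.5216, -0.2019, 0.0611]
tool_rot: [1.0, -0.002, -0.001, -0.0]
ft_force: [0.2, 0.1, 0.5]
grip_width: 0.0499
t 12.9 pos [ 0.5216 -0.2019  0.0611] psi -0.2 tilt [-0.0013  0.0009] q [-0.57  0.68  1.72  0.    0.74  1.01] F [0.16 0.08 0.51] M [-0.028  0.003  0.037] w 49.9
shift mm [-0.3 -0.3 55.1] rot [-0.0009  0.0014  0.0001]
```

View pics/s4.png

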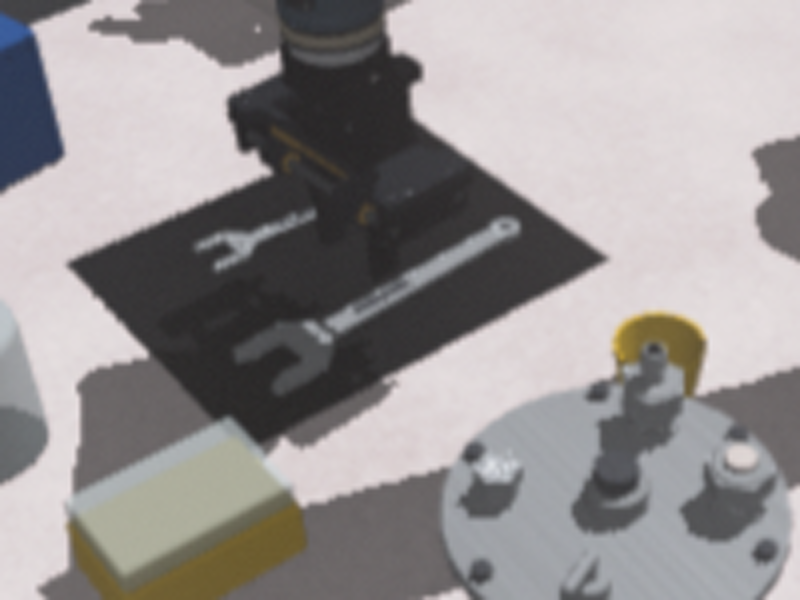

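```bash

python3 -m inch '[{"ax":0,"ay":0,"az":0,"dx":-0.5,"dy":0,"dz":40,"gripper":50},{"ax":0,"ay":0,"az":0,"dx":0,"dy":0,"dz":14,"gripper":50},{"ax":0,"ay":0,"az":0,"dx":0,"dy":0,"dz":0,"gripper":50},{"ax":0,"ay":0,"az":0,"dx":0,"dy":0,"dz":0,"gripper":50}]' 20
python3 - <<'E'
from h import *
go(.5212,-.2015,.006,-.2)
E
```

```text
time: 13.35
position: [0.5222, -0.2025, 0.0091]
tool_rot: [1.0, -0.002, 0.001, 0.001]
ft_force: [-0.1, 0.6, 0.1]
grip_width: 0.0438
t 13.35 pos [ 0.5222 -0.2025  0.0091] psi -0.23 tilt [ 0.0023 -0.0014] q [-0.57  0.77  1.74  0.    0.63  1.01] F [-0.07  0.59  0.1 ] M [0.035 0.028 0.012] w 43.8
shift mm [-1.  -1.   3.1] rot [ 0.0014 -0.0023 -0.0005]
```

```bash

python3 -m inch '[{"ax":0,"ay":0,"az":0,"dx":-1,"dy":-0.5,"dz":4,"gripper":50},{"ax":0,"ay":0,"az":0,"dx":0,"dy":0,"dz":0,"gripper":50},{"ax":0,"ay":0,"az":0,"dx":0,"dy":0,"dz":0,"gripper":50}]' 15
python3 -m inch '[{"ax":0,"ay":0,"az":0,"dx":0,"dy":0,"dz":0,"gripper":5},{"ax":0,"ay":0,"az":0,"dx":0,"dy":0,"dz":0,"gripper":5},{"ax":0,"ay":0,"az":0,"dx":0,"dy":0,"dz":0,"gripper":5},{"ax":0,"ay":0,"az":0,"dx":0,"dy":0,"dz":0,"gripper":5},{"ax":0,"ay":0,"az":0,"dx":0,"dy":0,"dz":0,"gripper":5}]' 15
python3 - <<'E'
from h import *
st()
E
python3 -m inch '[{"ax":0,"ay":0,"az":0,"dx":0,"dy":0,"dz":0,"gripper":5},{"ax":0,"ay":0,"az":0,"dx":0,"dy":0,"dz":0,"gripper":5}]' 40
python3 - <<'E'
from h import *
st()
E
```

```text
time: 13.65
position: [0.5204, -0.2016, 0.004]
tool_rot: [1.0, -0.002, 0.0, 0.0]
ft_force: [0.4, 0.3, -1.4]
grip_width: 0.0436
time: 14.15
position: [0.5203, -0.2015, 0.0035]
tool_rot: [1.0, -0.002, 0.0, 0.0]
ft_force: [-0.4, 0.4, 1.3]
grip_width: 0.0178
t 14.15 pos [ 0.5203 -0.2015  0.0035] psi -0.24 tilt [ 0.0003 -0.0001] q [-0.57  0.78  1.75  0.    0.62  1.01] F [-0.36  0.38  1.31] M [0.093 0.002 0.02 ] w 17.8
time: 14.35
position: [0.5203, -0.2015, 0.0035]
tool_rot: [1.0, -0.002, 0.0, 0.0]
ft_force: [-0.2, 0.1, 1.8]
grip_width: 0.017
t 14.35 pos [ 0.5203 -0.2015  0.0035] psi -0.24 tilt [ 0.0002 -0.0001] q [-0.57  0.78  1.75  0.    0.62  1.01] F [-0.2   0.05  1.75] M [ 0.033  0.019 -0.021] w 17.0
```

```bash

python3 -m inch '[{"ax":0,"ay":0,"az":0,"dx":0,"dy":0,"dz":-15,"gripper":5},{"ax":0,"ay":0,"az":0,"dx":0,"dy":0,"dz":-40,"gripper":5},{"ax":0,"ay":0,"az":0,"dx":0,"dy":0,"dz":-48,"gripper":5},{"ax":0,"ay":0,"az":0,"dx":0,"dy":0,"dz":-48,"gripper":5},{"ax":0,"ay":0,"az":0,"dx":0,"dy":0,"dz":-48,"gripper":5},{"ax":0,"ay":0,"az":0,"dx":0,"dy":0,"dz":-48,"gripper":5},{"ax":0,"ay":0,"az":0,"dx":0,"dy":0,"dz":-48,"gripper":5},{"ax":0,"ay":0,"az":0,"dx":0,"dy":0,"dz":0,"gripper":5}]' 40
python3 -m inch '[{"ax":0,"ay":0,"az":-0.145,"dx":0,"dy":0,"dz":0,"gripper":5},{"ax":0,"ay":0,"az":-0.145,"dx":0,"dy":0,"dz":0,"gripper":5},{"ax":0,"ay":0,"az":-0.145,"dx":0,"dy":0,"dz":0,"gripper":5},{"ax":0,"ay":0,"az":-0.145,"dx":0,"dy":0,"dz":0,"gripper":5},{"ax":0,"ay":0,"az":-0.145,"dx":0,"dy":0,"dz":0,"gripper":5},{"ax":0,"ay":0,"az":-0.145,"dx":0,"dy":0,"dz":0,"gripper":5},{"ax":0,"ay":0,"az":-0.145,"dx":0,"dy":0,"dz":0,"gripper":5},{"ax":0,"ay":0,"az":-0.145,"dx":0,"dy":0,"dz":0,"gripper":5}]'
python3 -m inch '[{"ax":0,"ay":0,"az":-0.145,"dx":0,"dy":0,"dz":0,"gripper":5},{"ax":0,"ay":0,"az":-0.145,"dx":0,"dy":0,"dz":0,"gripper":5},{"ax":0,"ay":0,"az":-0.145,"dx":0,"dy":0,"dz":0,"gripper":5},{"ax":0,"ay":0,"az":-0.145,"dx":0,"dy":0,"dz":0,"gripper":5},{"ax":0,"ay":0,"az":0,"dx":0,"dy":0,"dz":0,"gripper":5},{"ax":0,"ay":0,"az":0,"dx":0,"dy":0,"dz":0,"gripper":5}]'
python3 - <<'E'
from h import *
go(.622,.034,.28,99.8)
for n in("scene","top"):
    c=optics.camera(n); np.savez(f"{n}5.npz",**c); cv2.imwrite(f"pics/{n}5.png",c["img"][:,:,::-1])
E
```

```text
time: 15.15
position: [0.5234, -0.2033, 0.3065]
tool_rot: [1.0, -0.002, 0.007, 0.004]
ft_force: [0.5, -1.1, -2.4]
grip_width: 0.0174
time: 15.95
position: [0.5188, -0.2006, 0.2971]
tool_rot: [0.836, 0.549, -0.001, -0.002]
ft_force: [-0.7, 0.8, -3.4]
grip_width: 0.0174
time: 16.55
position: [0.5194, -0.2009, 0.2976]
tool_rot: [0.648, 0.762, -0.0, -0.001]
ft_force: [0.2, -0.8, -2.7]
grip_width: 0.0175
t 16.55 pos [ 0.5194 -0.2009  0.2976] psi 99.28 tilt [-0.0018  0.0012] q [-0.57  0.36  1.51  0.    1.28 -0.73] F [ 0.23 -0.76 -2.71] M [ 0.031 -0.121 -0.024] w 17.5
shift mm [215.2 139.2  17.7] rot [-0.0016 -0.0015 -0.0091]
```

View pics/scene5.png

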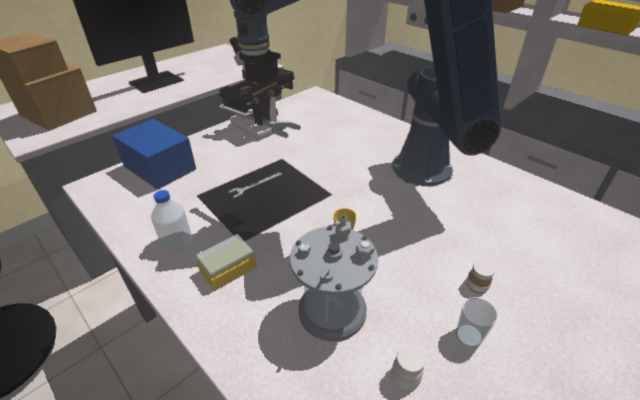

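View pics/top5.png

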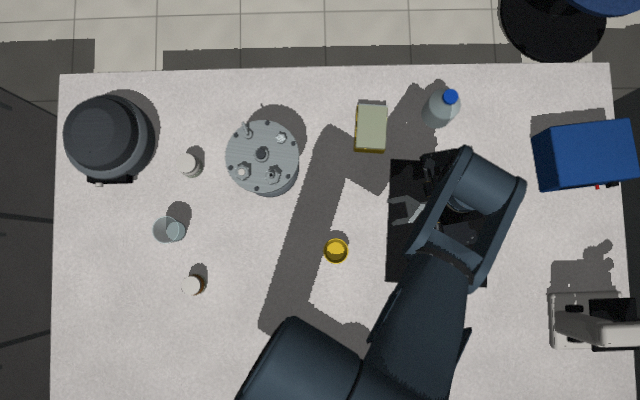

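```bash

python3 -m inch '[{"ax":0,"ay":0,"az":-0.009,"dx":35.2,"dy":23.3,"dz":3,"gripper":5},{"ax":0,"ay":0,"az":0,"dx":35.2,"dy":23.3,"dz":3,"gripper":5},{"ax":0,"ay":0,"az":0,"dx":35.2,"dy":23.3,"dz":3,"gripper":5},{"ax":0,"ay":0,"az":0,"dx":35.2,"dy":23.3,"dz":3,"gripper":5},{"ax":0,"ay":0,"az":0,"dx":35.2,"dy":23.3,"dz":3,"gripper":5},{"ax":0,"ay":0,"az":0,"dx":35.2,"dy":23.3,"dz":3,"gripper":5},{"ax":0,"ay":0,"az":0,"dx":0,"dy":0,"dz":0,"gripper":5},{"ax":0,"ay":0,"az":0,"dx":0,"dy":0,"dz":0,"gripper":5}]' 40
python3 - <<'E'
from h import *
go(.6227,.0297,.212,99.8)
for n in("scene","top"):
    c=optics.camera(n); np.savez(f"{n}6.npz",**c)
    crop(c,*((260,400,140,260) if n=="scene" else (220,350,110,210)),5,f"pics/{n}6.png")
E
```

```text
time: 17.45
position: [0.6214, 0.0317, 0.2797]
tool_rot: [0.642, 0.766, -0.001, -0.0]
ft_force: [0.5, -0.8, -2.9]
grip_width: 0.0177
t 17.45 pos [0.6214 0.0317 0.2797] psi 100.05 tilt [-0.0013 -0.0005] q [-0.13  0.47  1.37 -0.    1.3  -0.3 ] F [ 0.54 -0.8  -2.86] M [-0.018 -0.044 -0.019] w 17.7
shift mm [-2.2  1.  67.7] rot [-0.0014  0.0002  0.0044]
```

View pics/scene6.png

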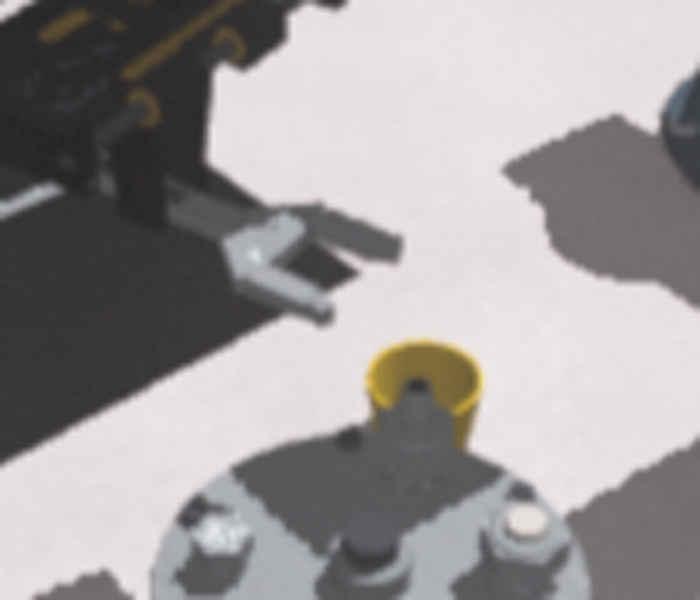

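View pics/top6.png

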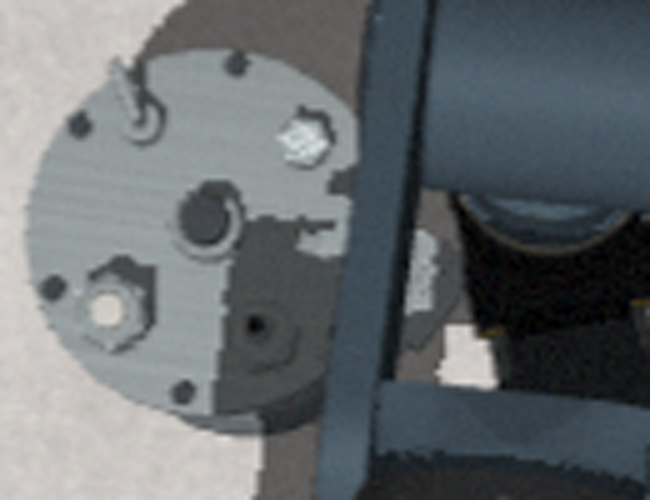

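```bash
python3 - <<'E'
from h import *
c=load("scene6.npz")
S=lambda x,y:(260+x/5-.4,140+y/5-.4)
a=[onz(c,*S(*p),.2885) for p in [(402,238),(333,303),(250,262),(300,215),(190,195)]]
print(np.round(a,4)); m=(a[0]+a[1])/2; print("tips mid",m)
p=np.array([.6214,.0317]); d=m[:2]-p; print(np.hypot(*d),np.degrees(np.arctan2(d[1],d[0])))
print("tube scene",onz(c,*S(418,385),.244))
w=a[0]-a[1]; print("tips normal dir",np.degrees(np.arctan2(w[1],w[0]))+90, np.hypot(*w[:2]))
crop(c,290,345,170,210,14,"pics/j6.png")
E
```

```text
[[0.5735 0.1278 0.2885]
 [0.6244 0.1377 0.2885]
 [0.6295 0.095  0.2885]
 [0.5923 0.0864 0.2885]
 [0.6154 0.0429 0.2885]]
tips mid [0.59898086 0.13275697 0.2885    ]
0.10351390985527016 102.50829616792433
tube scene [0.59852483 0.16194038 0.244     ]
tips normal dir -78.91918485416463 0.05184204458599516
```

View pics/j6.png

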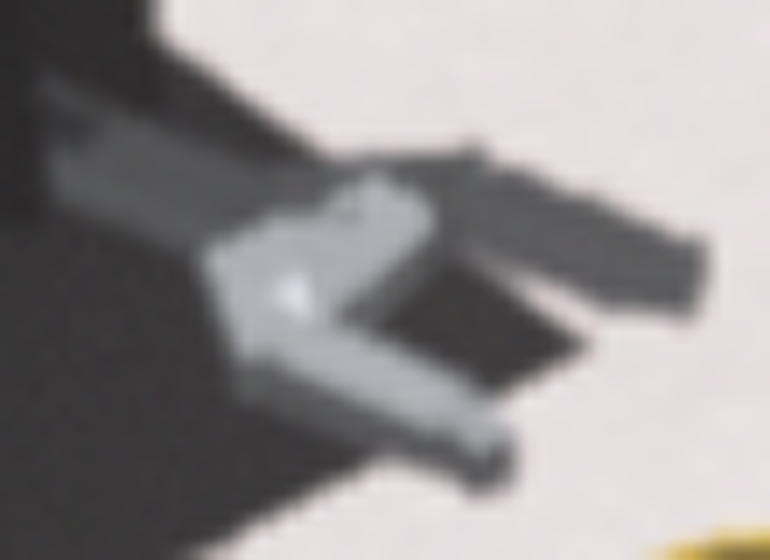

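```bash
python3 - <<'E'
from h import *
c=load("scene6.npz")
S=lambda x,y:(290+x/14-.46,170+y/14-.46)
for nm,a,b,z in [("shoulder",(208,255),(480,150),.2892),("tipsouter",(495,455),(705,235),.2892),("throat",(330,320),(432,215),.2892),("shank",(60,185),(50,90),.288)]:
    A,B=onz(c,*S(*a),z),onz(c,*S(*b),z); m=(A+B)/2; d=m[:2]-[.6214,.0317]
    x=np.array([np.cos(np.radians(100.05)),np.sin(np.radians(100.05))]); print(nm,np.round(A,4),np.round(B,4),"along",d@x*1e3,"lat(right+)",(d@[x[1],-x[0]])*1e3,"width",np.linalg.norm(A-B)*1e3)
t=load("top6.npz")
E
```

```text
shoulder [0.6278 0.0776 0.2892] [0.5807 0.0874 0.2892] along 53.04144621514166 lat(right+) -8.01307256535466 width 48.1799120491124
tipsouter [0.631  0.1406 0.2892] [0.5722 0.1262 0.2892] along 103.58592329738548 lat(right+) -1.7715841889981803 width 60.53850035061945
throat [0.6259 0.1017 0.2892] [0.5974 0.094  0.2892] along 66.83741482749497 lat(right+) 1.969977281332262 width 29.53451920329344
shank [0.6307 0.0479 0.288 ] [0.6153 0.0283 0.288 ] along 5.972356568806128 lat(right+) 2.70552032691273 width 24.89565350463486
```

```bash

python3 -m inch '[{"ax":0,"ay":0,"az":0.004,"dx":-2.2,"dy":1,"dz":34,"gripper":5},{"ax":0,"ay":0,"az":0,"dx":0,"dy":0,"dz":34,"gripper":5},{"ax":0,"ay":0,"az":0,"dx":0,"dy":0,"dz":0,"gripper":5},{"ax":0,"ay":0,"az":0,"dx":0,"dy":0,"dz":0,"gripper":5},{"ax":0,"ay":0,"az":0,"dx":0,"dy":0,"dz":0,"gripper":5}]' 40
python3 - <<'E'
from h import *
go(.6227,.0297,.2105,99.8)
for n in("scene","top"):
    c=optics.camera(n); np.savez(f"{n}7.npz",**c)
    crop(c,*((290,370,170,240) if n=="scene" else (220,350,110,210)),8 if n=="scene" else 5,f"pics/{n}7.png")
E
```

```text
time: 18.05
position: [0.6245, 0.0277, 0.2145]
tool_rot: [0.645, 0.764, 0.001, 0.002]
ft_force: [0.0, 0.5, -2.5]
grip_width: 0.0175
t 18.05 pos [0.6245 0.0277 0.2145] psi 99.67 tilt [ 0.004  -0.0005] q [-0.13  0.53  1.44  0.    1.16 -0.3 ] F [ 0.    0.5  -2.54] M [ 0.053 -0.098  0.003] w 17.5
shift mm [ 2.2 -1.4  3.9] rot [ 0.0038  0.0012 -0.0023]
```

View pics/scene7.png

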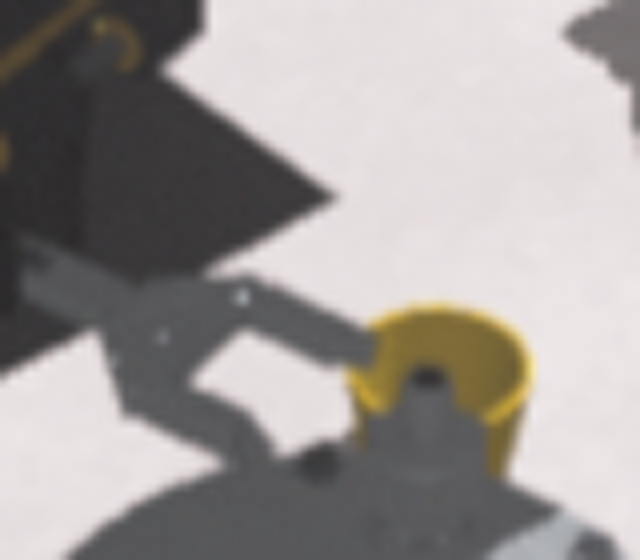

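View pics/top7.png

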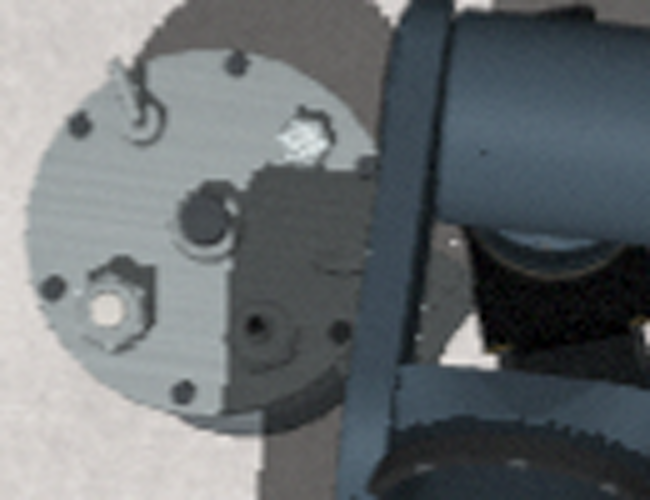

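```bash
python3 - <<'E'
from h import *
c=load("scene7.npz")
S=lambda x,y:(290+x/8-.44,170+y/8-.44)
T=onz(c,*S(428,376),.244)[:2]; print("tube",T)
psi=np.radians(99.67); x=np.array([np.cos(psi),np.sin(psi)]); y=np.array([x[1],-x[0]])
for nm,p in dict(Lin0=(232,328),Lin1=(335,367),Rin0=(192,385),Rin1=(272,445),Lout0=(255,275),Lout1=(378,332),Rout0=(125,412),Rout1=(232,470)).items():
    P=onz(c,*S(*p),.2235)[:2]-T; print(nm,"along",np.round(P@x*1e3,1),"lat",np.round(P@y*1e3,1))
P=np.array([.6245,.0277])-np.array([.5997,.1627]);print("kin: tcp rel nut",P@x*1e3,P@y*1e3)
E
```

```text
tube [0.59863785 0.16165117]
Lin0 along -66.6 lat -5.5
Lin1 along -34.6 lat -8.5
Rin0 along -61.6 lat 19.7
Rin1 along -30.5 lat 26.6
Lout0 along -74.8 lat -27.7
Lout1 along -33.2 lat -27.3
Rout0 along -69.7 lat 38.7
Rout1 along -33.4 lat 40.4
kin: tcp rel nut -137.24759633334153 1.7712427050367199
```

```bash

python3 -m inch '[{"ax":0,"ay":0,"az":0,"dx":0,"dy":-2,"dz":3,"gripper":5},{"ax":0,"ay":0,"az":0,"dx":8,"dy":0,"dz":0,"gripper":5},{"ax":0,"ay":0,"az":0,"dx":8,"dy":0,"dz":0,"gripper":5},{"ax":0,"ay":0,"az":0,"dx":0,"dy":0,"dz":0,"gripper":5},{"ax":0,"ay":0,"az":0,"dx":0,"dy":0,"dz":0,"gripper":5}]' 40
cat > k.py <<'E'
from h import *
import sys
o=obs(); st(o); X=R.from_quat(o["tool_rot"]).as_matrix(); P=o["position"]-np.array([.5997,.1627,0])
print("rel nut along,lat",np.round([P@X[:,0]*1e3,P@X[:,1]*1e3],1),"F tool",np.round(X.T@o["ft_force"],2))
if len(sys.argv)>1:
    c=optics.camera("scene"); np.savez(f"{sys.argv[1]}.npz",**c); crop(c,290,370,170,240,8,f"pics/{sys.argv[1]}.png")
E
python3 k.py s8
```

```text
time: 18.65
position: [0.6183, 0.0447, 0.2094]
tool_rot: [0.644, 0.765, -0.0, 0.0]
ft_force: [0.8, 0.6, -2.3]
grip_width: 0.0171
t 18.65 pos [0.6183 0.0447 0.2094] psi 99.81 tilt [ 0.0002 -0.0002] q [-0.11  0.53  1.46 -0.    1.15 -0.28] F [ 0.77  0.64 -2.32] M [-0.024 -0.084 -0.028] w 17.1
rel nut along,lat [-119.5   -1.8] F tool [0.5  0.87 2.32]
```

View pics/s8.png

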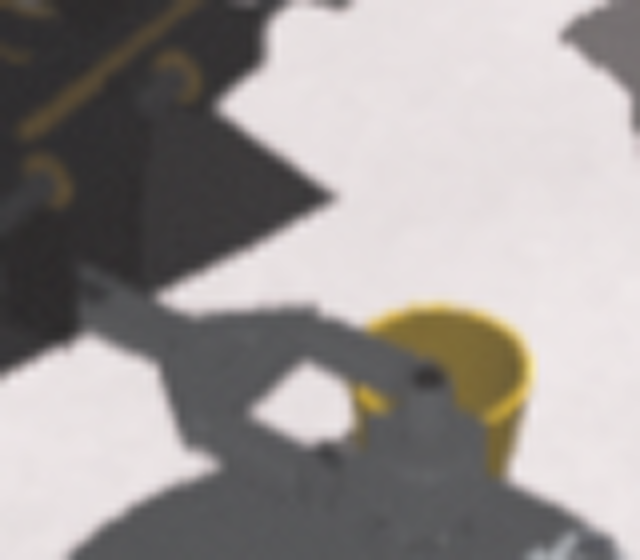

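```bash

python3 -m inch '[{"ax":0,"ay":0,"az":0,"dx":0,"dy":1.3,"dz":0,"gripper":5},{"ax":0,"ay":0,"az":0,"dx":4,"dy":0,"dz":0,"gripper":5},{"ax":0,"ay":0,"az":0,"dx":3,"dy":0,"dz":0,"gripper":5},{"ax":0,"ay":0,"az":0,"dx":0,"dy":0,"dz":0,"gripper":5}]' 40
python3 k.py
python3 -m inch '[{"ax":0,"ay":0,"az":0,"dx":3,"dy":0,"dz":0,"gripper":5},{"ax":0,"ay":0,"az":0,"dx":3,"dy":0,"dz":0,"gripper":5}]' 40
python3 k.py
```

```text
time: 19.1
position: [0.6182, 0.0517, 0.2093]
tool_rot: [0.644, 0.765, -0.0, -0.0]
ft_force: [-0.0, 0.2, -3.7]
grip_width: 0.0176
t 19.1 pos [0.6182 0.0517 0.2093] psi 99.76 tilt [-0.0003  0.0003] q [-0.1   0.54  1.46  0.    1.15 -0.27] F [-0.03  0.2  -3.7 ] M [ 0.017 -0.138 -0.001] w 17.6
rel nut along,lat [-112.5   -0.6] F tool [0.2 0.  3.7]
time: 19.3
position: [0.6174, 0.0573, 0.2093]
tool_rot: [0.645, 0.765, 0.0, -0.0]
ft_force: [-0.4, -0.0, -2.8]
grip_width: 0.0174
t 19.3 pos [0.6174 0.0573 0.2093] psi 99.73 tilt [-0.      0.0001] q [-0.09  0.54  1.46  0.    1.15 -0.26] F [-0.38 -0.01 -2.83] M [ 0.001 -0.059  0.02 ] w 17.4
rel nut along,lat [-106.9   -0.4] F tool [ 0.05 -0.37  2.83]
```

```bash

python3 -m inch '[{"ax":0,"ay":0,"az":0,"dx":3,"dy":0,"dz":0,"gripper":5},{"ax":0,"ay":0,"az":0,"dx":3,"dy":0,"dz":0,"gripper":5}]' 40
python3 k.py
python3 -m inch '[{"ax":0,"ay":0,"az":0,"dx":3,"dy":0,"dz":0,"gripper":5},{"ax":0,"ay":0,"az":0,"dx":2,"dy":0,"dz":0,"gripper":5}]' 40
python3 k.py s9
```

```text
time: 19.5
position: [0.6163, 0.0633, 0.2093]
tool_rot: [0.645, 0.765, -0.0, -0.0]
ft_force: [-0.6, 0.0, -2.5]
grip_width: 0.0171
t 19.5 pos [0.6163 0.0633 0.2093] psi 99.74 tilt [-0.0001  0.    ] q [-0.08  0.53  1.46  0.    1.15 -0.25] F [-0.64  0.03 -2.52] M [ 0.032 -0.098 -0.021] w 17.1
rel nut along,lat [-100.8   -0.5] F tool [ 0.13 -0.62  2.52]
time: 19.7
position: [0.6155, 0.0683, 0.2093]
tool_rot: [0.644, 0.765, 0.0, -0.0]
ft_force: [1.0, 0.1, -2.9]
grip_width: 0.0174
t 19.7 pos [0.6155 0.0683 0.2093] psi 99.75 tilt [-0.0001  0.0001] q [-0.07  0.53  1.46  0.    1.15 -0.24] F [ 0.96  0.07 -2.92] M [-0.036 -0.112 -0.008] w 17.4
rel nut along,lat [-95.7  -0.5] F tool [-0.1   0.96  2.92]
```

View pics/s9.png

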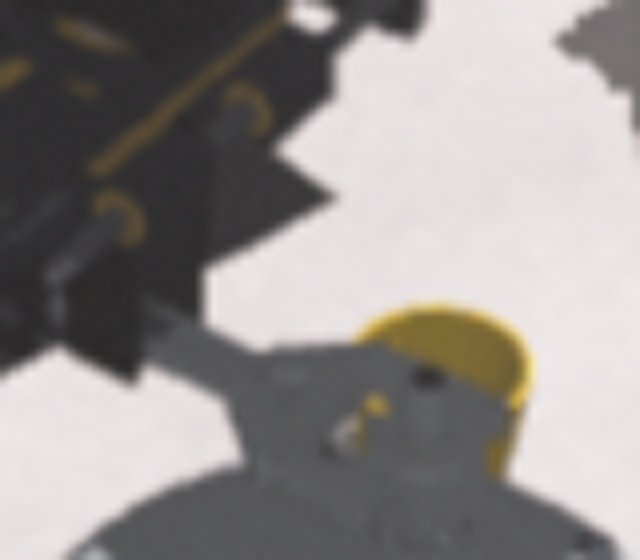

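```bash

python3 -m inch '[{"ax":0,"ay":0,"az":0,"dx":3,"dy":0,"dz":0,"gripper":5},{"ax":0,"ay":0,"az":0,"dx":2,"dy":0,"dz":0,"gripper":5}]' 40
python3 k.py
python3 -m inch '[{"ax":0,"ay":0,"az":0,"dx":1.5,"dy":0,"dz":0,"gripper":5},{"ax":0,"ay":0,"az":0,"dx":0,"dy":0,"dz":0,"gripper":5}]' 40
python3 k.py
```

```text
time: 19.95
position: [0.6147, 0.0731, 0.2093]
tool_rot: [0.645, 0.765, 0.0, -0.0]
ft_force: [-0.7, 0.1, -2.4]
grip_width: 0.0174
t 19.95 pos [0.6147 0.0731 0.2093] psi 99.74 tilt [-0.      0.0001] q [-0.06  0.53  1.46  0.    1.15 -0.23] F [-0.68  0.06 -2.36] M [-0.024 -0.086  0.037] w 17.4
rel nut along,lat [-90.8  -0.4] F tool [ 0.18 -0.66  2.36]
time: 20.15
position: [0.6144, 0.0746, 0.2093]
tool_rot: [0.644, 0.765, 0.0, 0.0]
ft_force: [0.2, -0.6, -3.1]
grip_width: 0.0174
t 20.15 pos [0.6144 0.0746 0.2093] psi 99.76 tilt [0. 0.] q [-0.06  0.53  1.46  0.    1.15 -0.23] F [ 0.23 -0.64 -3.14] M [ 0.016 -0.155  0.032] w 17.4
rel nut along,lat [-89.3  -0.4] F tool [-0.67  0.12  3.14]
```

```bash

python3 -m inch '[{"ax":0,"ay":0,"az":0,"dx":0.7,"dy":0.4,"dz":0,"gripper":5},{"ax":0,"ay":0,"az":0.07,"dx":0.2,"dy":-6.2,"dz":0,"gripper":5},{"ax":0,"ay":0,"az":0.07,"dx":0.2,"dy":-6.2,"dz":0,"gripper":5},{"ax":0,"ay":0,"az":0,"dx":0,"dy":0,"dz":0,"gripper":5}]' 60
python3 k.py
```

```text
time: 20.55
position: [0.6025, 0.0739, 0.2095]
tool_rot: [0.696, 0.718, 0.0, 0.0]
ft_force: [2.0, 0.9, -2.8]
grip_width: 0.0173
t 20.55 pos [0.6025 0.0739 0.2095] psi 91.72 tilt [0.0011 0.0001] q [-0.06  0.52  1.49  0.    1.13 -0.09] F [ 1.97  0.85 -2.85] M [ 0.098 -0.223  0.158] w 17.3
rel nut along,lat [-88.9   0.4] F tool [0.79 2.   2.85]
```

```bash

python3 -m inch '[{"ax":0,"ay":0,"az":0.07,"dx":0.3,"dy":-6.2,"dz":0,"gripper":5},{"ax":0,"ay":0,"az":0.07,"dx":0.2,"dy":-6.2,"dz":0,"gripper":5},{"ax":0,"ay":0,"az":0,"dx":0,"dy":0,"dz":0,"gripper":5}]' 60
python3 k.py
python3 -m inch '[{"ax":0,"ay":0,"az":0.07,"dx":0.2,"dy":-6.2,"dz":0,"gripper":5},{"ax":0,"ay":0,"az":0.07,"dx":0.2,"dy":-6.2,"dz":0,"gripper":5},{"ax":0,"ay":0,"az":0,"dx":0,"dy":0,"dz":0,"gripper":5}]' 60
python3 k.py
```

```text
time: 20.85
position: [0.5907, 0.0744, 0.2097]
tool_rot: [0.744, 0.668, 0.001, 0.001]
ft_force: [1.0, 0.1, -2.8]
grip_width: 0.0169
t 20.85 pos [0.5907 0.0744 0.2097] psi 83.81 tilt [ 0.0022 -0.0003] q [-0.06  0.5   1.52 -0.    1.11  0.05] F [ 0.97  0.13 -2.82] M [ 0.049 -0.372  0.245] w 16.9
rel nut along,lat [-88.8   1. ] F tool [0.23 0.94 2.82]
time: 21.15
position: [0.5786, 0.0765, 0.2097]
tool_rot: [0.789, 0.615, 0.001, 0.001]
ft_force: [1.9, -0.1, -3.4]
grip_width: 0.0168
t 21.15 pos [0.5786 0.0765 0.2097] psi 75.83 tilt [ 0.002  -0.0005] q [-0.06  0.49  1.55 -0.    1.1   0.19] F [ 1.87 -0.05 -3.39] M [-0.074 -0.357  0.223] w 16.8
rel nut along,lat [-88.7   1. ] F tool [0.41 1.82 3.39]
```

```bash

python3 -m inch '[{"ax":0,"ay":0,"az":0.07,"dx":0.2,"dy":-6.2,"dz":0,"gripper":5},{"ax":0,"ay":0,"az":0.07,"dx":0.2,"dy":-6.2,"dz":0,"gripper":5},{"ax":0,"ay":0,"az":0.07,"dx":0.2,"dy":-6.2,"dz":0,"gripper":5},{"ax":0,"ay":0,"az":0.07,"dx":0.2,"dy":-6.2,"dz":0,"gripper":5},{"ax":0,"ay":0,"az":0,"dx":0,"dy":0,"dz":0,"gripper":5}]' 60
python3 k.py s10
```

```text
time: 21.65
position: [0.5556, 0.0857, 0.2096]
tool_rot: [0.867, 0.499, 0.0, 0.001]
ft_force: [2.1, -1.3, -2.7]
grip_width: 0.0174
t 21.65 pos [0.5556 0.0857 0.2096] psi 59.83 tilt [ 0.0014 -0.0008] q [-0.05  0.46  1.61 -0.    1.07  0.48] F [ 2.12 -1.3  -2.72] M [-0.284 -0.244  0.147] w 17.4
rel nut along,lat [-88.8   0.9] F tool [-0.06  2.48  2.72]
```

View pics/s10.png

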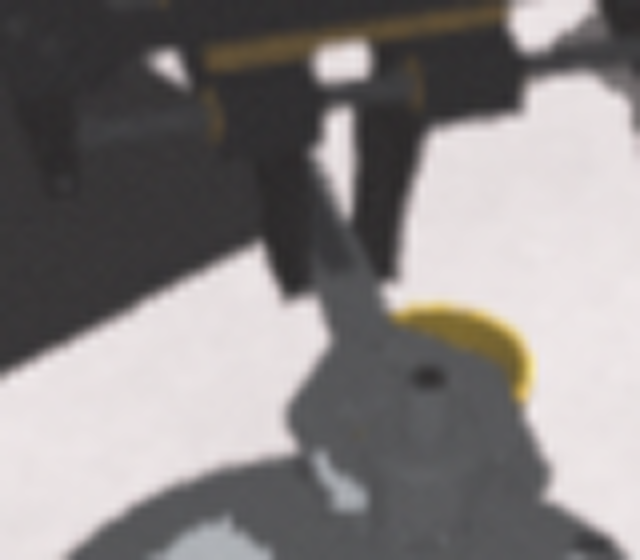

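```bash

python3 -m inch '[{"ax":0,"ay":0,"az":0.08,"dx":0.3,"dy":-7.1,"dz":0,"gripper":5},{"ax":0,"ay":0,"az":0.08,"dx":0.3,"dy":-7.1,"dz":0,"gripper":5},{"ax":0,"ay":0,"az":0.08,"dx":0.3,"dy":-7.1,"dz":0,"gripper":5},{"ax":0,"ay":0,"az":0.08,"dx":0.3,"dy":-7.1,"dz":0,"gripper":5},{"ax":0,"ay":0,"az":0,"dx":0,"dy":0,"dz":0,"gripper":5}]' 60
python3 k.py s11
```

```text
time: 22.2
position: [0.5335, 0.1037, 0.2095]
tool_rot: [0.935, 0.354, 0.0, 0.001]
ft_force: [1.6, -2.5, -3.5]
grip_width: 0.0166
t 22.2 pos [0.5335 0.1037 0.2095] psi 41.49 tilt [ 0.0006 -0.0012] q [-0.01  0.43  1.65 -0.    1.05  0.83] F [ 1.56 -2.53 -3.48] M [-0.46  -0.213  0.18 ] w 16.6
rel nut along,lat [-88.8   0.6] F tool [-0.51  2.92  3.49]
```

View pics/s11.png

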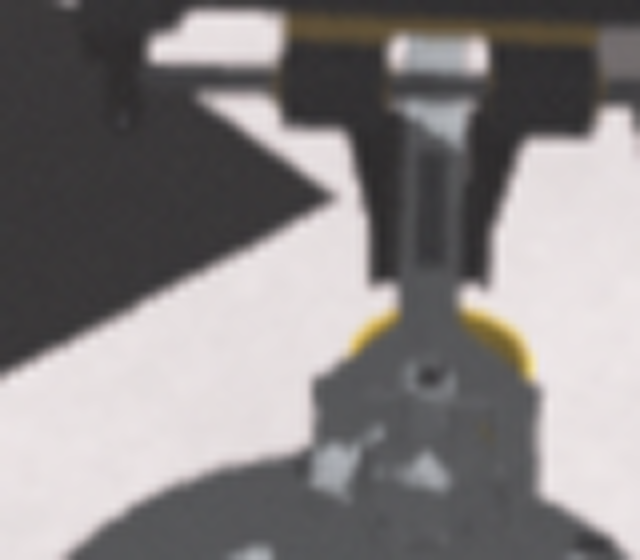

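```bash

python3 -m inch '[{"ax":0,"ay":0,"az":-0.05,"dx":0.1,"dy":4.4,"dz":0,"gripper":5},{"ax":0,"ay":0,"az":-0.04,"dx":0.1,"dy":3.5,"dz":0,"gripper":5},{"ax":0,"ay":0,"az":0,"dx":0,"dy":0,"dz":0,"gripper":5}]' 60
python3 k.py
python3 -m inch '[{"ax":0,"ay":0,"az":0,"dx":-5,"dy":0,"dz":0,"gripper":5},{"ax":0,"ay":0,"az":0,"dx":-5,"dy":0,"dz":0,"gripper":5}]' 60
python3 k.py
```

```text
time: 22.55
position: [0.5386, 0.0981, 0.2091]
tool_rot: [0.919, 0.395, -0.0, -0.001]
ft_force: [0.3, 0.3, -2.3]
grip_width: 0.0171
t 22.55 pos [0.5386 0.0981 0.2091] psi 46.53 tilt [-0.0013  0.0009] q [-0.02  0.44  1.64  0.    1.06  0.73] F [ 0.3   0.35 -2.32] M [ 0.032 -0.079  0.023] w 17.1
rel nut along,lat [-88.9  -0.2] F tool [ 0.46 -0.02  2.32]
time: 22.75
position: [0.5314, 0.0909, 0.2093]
tool_rot: [0.919, 0.395, -0.0, -0.0]
ft_force: [0.5, -0.6, -2.4]
grip_width: 0.0172
t 22.75 pos [0.5314 0.0909 0.2093] psi 46.48 tilt [-0.0004 -0.0001] q [-0.04  0.43  1.66 -0.    1.05  0.72] F [ 0.53 -0.64 -2.43] M [-0.051 -0.104 -0.023] w 17.2
rel nut along,lat [-99.2  -0.1] F tool [-0.1   0.82  2.43]
```

```bash

python3 -m inch '[{"ax":0,"ay":0,"az":0,"dx":-12,"dy":0,"dz":0,"gripper":5},{"ax":0,"ay":0,"az":0,"dx":-12,"dy":0,"dz":0,"gripper":5},{"ax":0,"ay":0,"az":0,"dx":-13,"dy":0,"dz":0,"gripper":5},{"ax":0,"ay":0,"az":0,"dx":0,"dy":0,"dz":-40,"gripper":5},{"ax":0,"ay":0,"az":0,"dx":0,"dy":0,"dz":-40,"gripper":5},{"ax":0,"ay":0,"az":0,"dx":0,"dy":0,"dz":0,"gripper":5}]' 60
python3 - <<'E'
from h import *
st()
for n in("scene","top"):
    c=optics.camera(n); np.savez(f"{n}12.npz",**c)
    crop(c,*((290,370,190,250) if n=="scene" else (240,320,150,200)),9,f"pics/{n}12.png")
E
```

```text
time: 23.35
position: [0.5092, 0.0632, 0.2948]
tool_rot: [0.919, 0.394, 0.005, 0.003]
ft_force: [1.2, -0.7, -2.1]
grip_width: 0.0173
t 23.35 pos [0.5092 0.0632 0.2948] psi 46.42 tilt [ 0.0124 -0.0012] q [-0.09  0.29  1.62 -0.    1.22  0.67] F [ 1.22 -0.69 -2.14] M [-0.002 -0.122 -0.03 ] w 17.3
```

View pics/scene12.png

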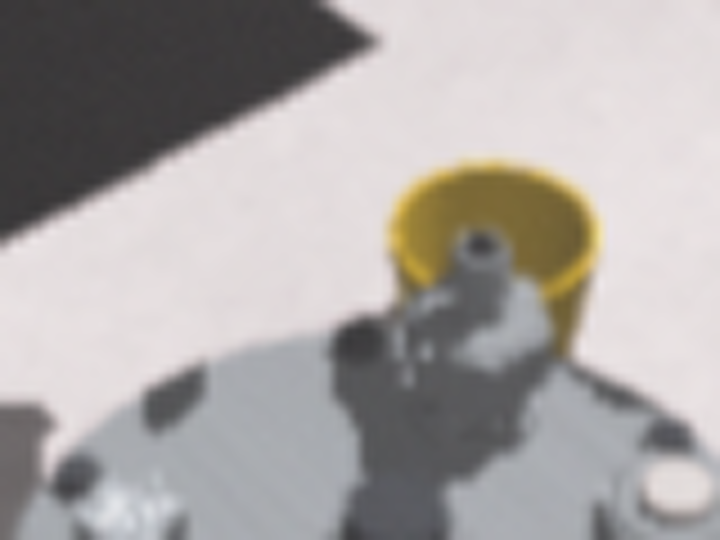

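View pics/top12.png

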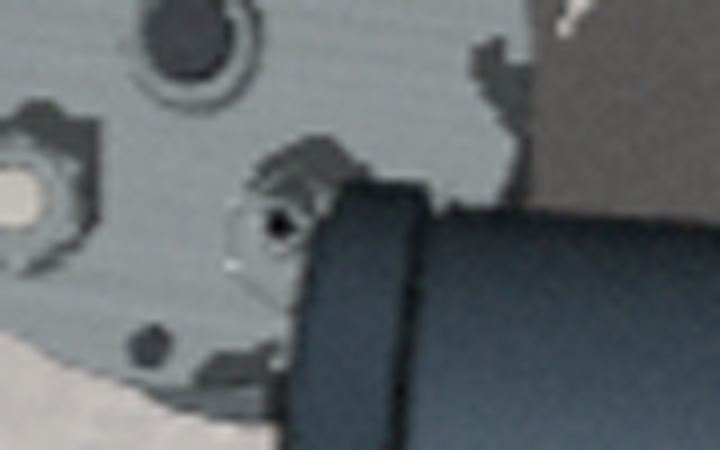

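```bash

python3 -m inch '[{"ax":0,"ay":0,"az":0.136,"dx":0,"dy":0,"dz":0,"gripper":5},{"ax":0,"ay":0,"az":0.136,"dx":0,"dy":0,"dz":0,"gripper":5},{"ax":0,"ay":0,"az":0.136,"dx":0,"dy":0,"dz":0,"gripper":5},{"ax":0,"ay":0,"az":0.136,"dx":0,"dy":0,"dz":0,"gripper":5},{"ax":0,"ay":0,"az":0.136,"dx":0,"dy":0,"dz":0,"gripper":5},{"ax":0,"ay":0,"az":0.134,"dx":0,"dy":0,"dz":0,"gripper":5},{"ax":0,"ay":0,"az":0,"dx":0,"dy":0,"dz":0,"gripper":5}]' 60
python3 - <<'E'
from h import *
go(.5203,-.2015,.30,-.24)
E
```

```text
time: 24.15
position: [0.5044, 0.0641, 0.2873]
tool_rot: [1.0, -0.002, -0.002, -0.0]
ft_force: [0.3, -0.1, -2.3]
grip_width: 0.0169
t 24.15 pos [0.5044 0.0641 0.2873] psi -0.18 tilt [-0.0049  0.0004] q [-0.09  0.29  1.63 -0.    1.22  1.48] F [ 0.33 -0.1  -2.29] M [ 0.109  0.044 -0.015] w 16.9
shift mm [ 16.7 265.6 -12.9] rot [-0.0004  0.0049  0.0011]
```

```bash

python3 -m inch '[{"ax":0,"ay":0,"az":0,"dx":3,"dy":44.2,"dz":0,"gripper":5},{"ax":0,"ay":0,"az":0,"dx":3,"dy":44.2,"dz":0,"gripper":5},{"ax":0,"ay":0,"az":0,"dx":3,"dy":44.2,"dz":0,"gripper":5},{"ax":0,"ay":0,"az":0,"dx":3,"dy":44.2,"dz":0,"gripper":5},{"ax":0,"ay":0,"az":0,"dx":3,"dy":44.2,"dz":0,"gripper":5},{"ax":0,"ay":0,"az":0,"dx":2,"dy":44.2,"dz":0,"gripper":5},{"ax":0,"ay":0,"az":0,"dx":0,"dy":0,"dz":0,"gripper":5},{"ax":0,"ay":0,"az":0,"dx":0,"dy":0,"dz":0,"gripper":5}]' 60
python3 - <<'E'
from h import *
go(.5203,-.2015,.06,-.24)
for n in("scene","top"):
    c=optics.camera(n); np.savez(f"{n}13.npz",**c)
    crop(c,*((290,370,190,250) if n=="scene" else (255,290,160,192)),9 if n=="scene" else 16,f"pics/{n}13.png")
c=load("top13.npz")
P=np.array([dep(c,u,v) for v in range(155,197) for u in range(250,295) if c["depth"][v,u]>0])
d=P[:,:2]-[.600,.163]; r=np.hypot(*d.T); m=(P[:,2]>.216)&(P[:,2]<.232)&(r<.03); d=P[m][:,:2]-P[m][:,:2].mean(0)
z=np.sum((d[:,0]+1j*d[:,1])**6); print("corner",np.degrees(np.angle(z))/6)
E
```

```text
time: 24.95
position: [0.5211, -0.2016, 0.2877]
tool_rot: [1.0, -0.002, -0.002, -0.001]
ft_force: [0.4, 1.6, -2.4]
grip_width: 0.0171
t 24.95 pos [ 0.5211 -0.2016  0.2877] psi -0.21 tilt [-0.0031  0.0025] q [-0.57  0.37  1.52  0.    1.26  1.  ] F [ 0.39  1.6  -2.4 ] M [ 0.068  0.037 -0.015] w 17.1
shift mm [-1.000e-01  5.000e-01  2.277e+02] rot [-0.0025  0.0031  0.0006]
corner -1.2278988711767418
```

View pics/top13.png

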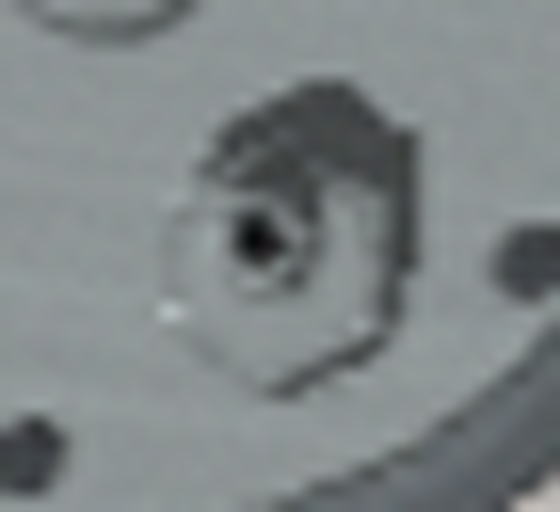

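```bash
python3 - <<'E'
from h import *
t=load("top13.npz")
for P in [(272,388),(388,325),(168,312),(190,190)]:
    p=onz(t,255+P[0]/16-.47,160+P[1]/16-.47,.2235)[:2]; d=p-[.601,.163]; print(np.round(p,4),(np.degrees(np.arctan2(d[1],d[0]))+30)%60-30,np.hypot(*d))
for f in ("top0","top3","top13"):
    c=load(f+".npz")
    P=np.array([dep(c,u,v) for v in range(155,197) for u in range(250,295) if c["depth"][v,u]>0])
    d=P[:,:2]-[.600,.163]; r=np.hypot(*d.T)
    for lo,hi in ((.214,.234),(.218,.23),(.210,.26)):
        m=(P[:,2]>lo)&(P[:,2]<hi)&(r<.03); d=P[m][:,:2]-P[m][:,:2].mean(0)
        z=np.sum((d[:,0]+1j*d[:,1])**6); print(f,m.sum(),"corner",np.degrees(np.angle(z))/6)
E
```

```text
[0.5828 0.1631] -0.45855181089936536 0.01823948333843711
[0.5916 0.1462] 0.8248564040672335 0.019264669270433462
[0.5943 0.1781] -5.997707792801464 0.016578683080596325
[0.6121 0.1748] -13.403123438786736 0.016192370097056135
top0 139 corner 17.05541166403423
top0 130 corner 18.06212163378446
top0 173 corner 17.87693015603633
top3 143 corner -18.50975432040112
top3 133 corner -19.05431437029301
top3 174 corner -18.352044824997755
top13 139 corner -2.641901846428085
top13 129 corner -2.1897364388300415
top13 170 corner -2.1531003838449436
```

View pics/scene13.png

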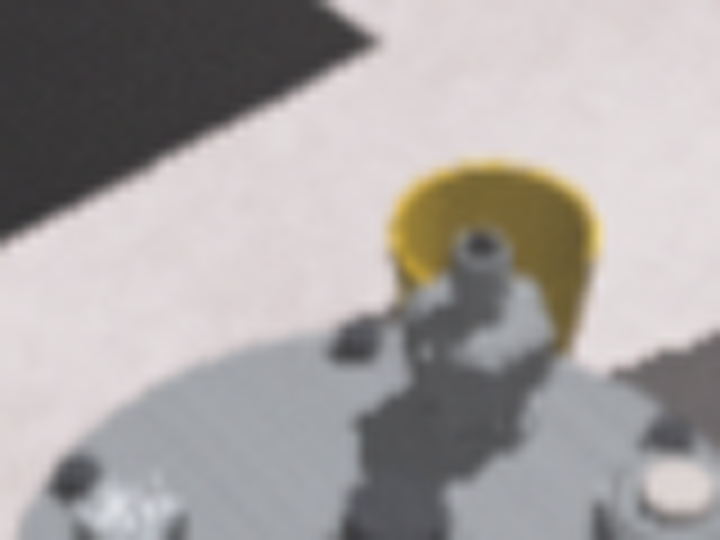

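```bash

python3 -m inch '[{"ax":0,"ay":0,"az":0,"dx":0,"dy":0.3,"dz":48,"gripper":5},{"ax":0,"ay":0,"az":0,"dx":0,"dy":0,"dz":48,"gripper":5},{"ax":0,"ay":0,"az":0,"dx":0,"dy":0,"dz":48,"gripper":5},{"ax":0,"ay":0,"az":0,"dx":0,"dy":0,"dz":48,"gripper":5},{"ax":0,"ay":0,"az":0,"dx":0,"dy":0,"dz":46,"gripper":5},{"ax":0,"ay":0,"az":0,"dx":0,"dy":0,"dz":30,"gripper":5},{"ax":0,"ay":0,"az":0,"dx":0,"dy":0,"dz":0,"gripper":5},{"ax":0,"ay":0,"az":0,"dx":0,"dy":0,"dz":0,"gripper":5}]' 40
python3 - <<'E'
from h import *
go(.5203,-.2015,.0035,-.24)
E
```

```text
time: 25.85
position: [0.5226, -0.2001, 0.0215]
tool_rot: [1.0, -0.0, -0.0, -0.0]
ft_force: [0.5, -0.9, -1.8]
grip_width: 0.0172
t 25.85 pos [ 0.5226 -0.2001  0.0215] psi -0.05 tilt [-0.0005  0.0005] q [-0.57  0.75  1.74  0.    0.66  1.01] F [ 0.47 -0.85 -1.83] M [ 0.025 -0.013 -0.056] w 17.2
shift mm [-2.3  1.4 18. ] rot [-0.0005  0.0005  0.0033]
```

```bash

python3 -m inch '[{"ax":0,"ay":0,"az":0,"dx":0,"dy":0,"dz":8,"gripper":5},{"ax":0,"ay":0,"az":0,"dx":0,"dy":0,"dz":6,"gripper":5},{"ax":0,"ay":0,"az":0,"dx":0,"dy":0,"dz":3,"gripper":5},{"ax":0,"ay":0,"az":0,"dx":0,"dy":0,"dz":0,"gripper":5},{"ax":0,"ay":0,"az":0,"dx":0,"dy":0,"dz":0,"gripper":5}]' 20
python3 - <<'E'
from h import *
st()
E
```

```text
time: 26.35
position: [0.5225, -0.2015, 0.0047]
tool_rot: [1.0, -0.002, 0.0, 0.0]
ft_force: [0.1, 0.1, -2.7]
grip_width: 0.0178
t 26.35 pos [ 0.5225 -0.2015  0.0047] psi -0.19 tilt [ 0.0005 -0.0003] q [-0.57  0.77  1.74  0.    0.63  1.01] F [ 0.09  0.07 -2.71] M [0.042 0.015 0.049] w 17.8
```

```bash

python3 -m inch '[{"ax":0,"ay":0,"az":0,"dx":0,"dy":0,"dz":1,"gripper":5},{"ax":0,"ay":0,"az":0,"dx":0,"dy":0,"dz":0,"gripper":5},{"ax":0,"ay":0,"az":0,"dx":0,"dy":0,"dz":0,"gripper":25},{"ax":0,"ay":0,"az":0,"dx":0,"dy":0,"dz":0,"gripper":50},{"ax":0,"ay":0,"az":0,"dx":0,"dy":0,"dz":0,"gripper":50},{"ax":0,"ay":0,"az":0,"dx":0,"dy":0,"dz":0,"gripper":50},{"ax":0,"ay":0,"az":0,"dx":0,"dy":0,"dz":0,"gripper":50}]' 20
python3 -m inch '[{"ax":0,"ay":0,"az":0,"dx":0,"dy":0,"dz":-20,"gripper":50},{"ax":0,"ay":0,"az":0,"dx":0,"dy":0,"dz":-45,"gripper":50},{"ax":0,"ay":0,"az":0,"dx":0,"dy":0,"dz":-45,"gripper":50},{"ax":0,"ay":0,"az":0,"dx":0,"dy":0,"dz":-45,"gripper":50},{"ax":0,"ay":0,"az":0,"dx":0,"dy":0,"dz":-45,"gripper":50},{"ax":0,"ay":0,"az":0,"dx":-40,"dy":0,"dz":-20,"gripper":50},{"ax":0,"ay":0,"az":0,"dx":0,"dy":0,"dz":0,"gripper":50}]' 20
python3 - <<'E'
from h import *
st()
for n in("scene","top"):
    c=optics.camera(n); np.savez(f"{n}14.npz",**c); cv2.imwrite(f"pics/{n}14.png",c["img"][:,:,::-1])
E
```

```text
time: 27.05
position: [0.5225, -0.2014, 0.0035]
tool_rot: [1.0, -0.002, 0.0, 0.0]
ft_force: [0.4, -0.3, 0.9]
grip_width: 0.0414
time: 27.75
position: [0.48, -0.2008, 0.2264]
tool_rot: [1.0, -0.002, 0.001, 0.001]
ft_force: [1.1, 1.2, -0.2]
grip_width: 0.0433
t 27.75 pos [ 0.48   -0.2008  0.2264] psi -0.21 tilt [ 0.0013 -0.0019] q [-0.61  0.38  1.69 -0.    1.07  0.96] F [ 1.11  1.24 -0.2 ] M [ 0.026 -0.035 -0.009] w 43.3
```

View pics/scene14.png

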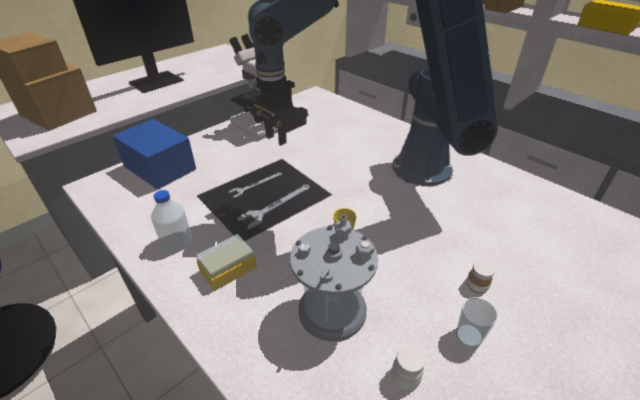

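View pics/top14.png

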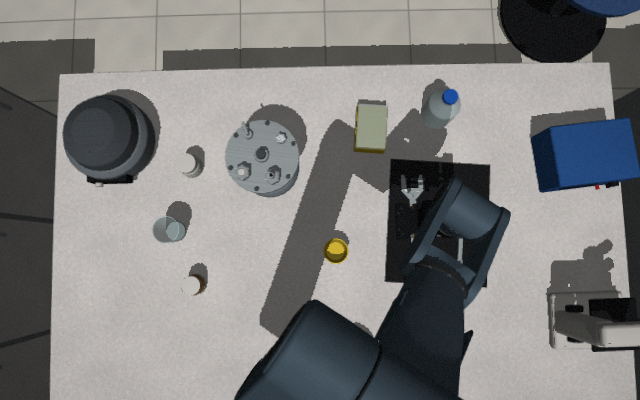

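```bash
python3 - <<'E'
from h import *
for f,b,ctr in (("top3",(250,295,155,197),(.6,.163)),("top13",(250,295,155,197),(.6,.163)),("top14",(250,295,155,197),(.6,.163)),("scene0",(320,365,205,250),(.599,.162)),("scene3",(320,365,205,250),(.599,.162)),("scene14",(320,365,205,250),(.599,.162))):
    c=load(f+".npz")
    P=np.array([dep(c,u,v) for v in range(b[2],b[3]) for u in range(b[0],b[1]) if c["depth"][v,u]>0])
    d=P[:,:2]-ctr; r=np.hypot(*d.T); m=(P[:,2]>.219)&(P[:,2]<.23)&(r<.03); d=P[m][:,:2]-P[m][:,:2].mean(0)
    z=np.sum((d[:,0]+1j*d[:,1])**6); print(f,m.sum(),"corner",np.degrees(np.angle(z))/6)
c=load("scene14.npz")
for u,v in ((306,187),(285,200),(262,213)): print(np.round(dep(c,u,v),3))
print(robot.hand_in())
E
```

```text
top3 127 corner -19.322383290477024
top13 120 corner -3.276407688892462
top14 123 corner -3.980982864221977
scene0 127 corner 8.70789882351019
scene3 119 corner 10.79839902861711
scene14 123 corner 10.293444019479066
[ 0.374 -0.2    0.008]
[ 0.469 -0.196  0.01 ]
[ 0.56  -0.196  0.011]
the job is handed in; nothing more can be done
None
```

I ran the nut down with the fingers, tightened it with the larger spanner, laid the spanner back flat on the mat and handed the job in at about 28 s. No verdict was reported.

- **Finger-tight:** I turned the nut about 97° with the fingers. The moment rose about 73–81° from the start and rose again about 20° later. I let go there, at roughly 20° into the ferrule.
- **Spanner:** The jaw slid onto the nut without any noticeable force. The wrist turned about 58°, part of it taken up by play in the jaw.
- **Final nut angle:** The overhead images put the nut's own turn at about 44°, which leaves it roughly 60–68° into the ferrule. The allowed range is 46–98°. This is less than the full flat asked for, and I judged it close enough not to go back on.
- **Laying down:** The spanner lies in its old place on the mat. Depth readings along it are 8–11 mm above the bench, so it is flat. The last pictures show the small spanner and the things standing around where they were.

**Weak or disagreeing checks:**
- The hexagon's angle from the scene camera's depth was unreliable. It barely changed between pictures, so I did not use it.
- Estimates of the nut's final angle from single corners in the overhead image scattered by several degrees.
- The two cameras disagreed by about 3 mm on where the spanner lay.
- The moment readings were noisy, by about 0.04 N m.

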